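Stop the lathe and present the ball to the viewer

TASK

The lathe run is over: press the stop box's black mushroom button fully in and let it spring back up, then turn its grip clockwise (seen from above) all the way to its end to reset it. Then lift the small brass dish with the loose steel ball off its post, turning it a quarter turn (either way) so that its two rim notches line up with the microscope's sight line, and finish while still holding it there with the gripper, level and still, straight above the post, with the ball at the height of the lens. Keep the dish level and the ball resting in its middle all the time, and do not disturb the other things on the bench.

Things in the scene. Friction and masses are not known exactly. Their poses are not given: they have to be found in the camera images.
- stop (a joint): Travel of the spring mushroom button, m: 0 up, 0.006 fully in (downwards). About 1.5 N starts it, 5 N holds it fully in; it springs up by itself when let go.
- stop_turn (a joint): Turn of the mushroom head about its vertical axis, rad, growing clockwise seen from above. Starts between 0 and 0.3; end stop (reset) at 1.35; stays where it is left (0.04 N m of friction).
- stop_grip (a point): Point on the mushroom's vertical axis at the top face of its grip bar, turning and sinking with the head. The bar is the upright ridge across the head: 34 long along this point's x, 13 wide along its y, 22 tall, z up. Under the bar the round black head is 42 in diameter and 12 thick; its top is 22 below this point. The head stands on a fixed grey box 76 x 76, 55 high, with this point 98 above the table when the button is up.
- dish_mid (a point): Centre of the brass dish on its axis, half-way up (9 above its underside; the dish is 18 high). Two flat parallel grip cheeks, 24 wide and 18 high, face +x and -x, 57 apart over all: grip it across them. Two notches 12 wide in the rim lie at +y and -y (the dish is the same after a half turn); z is up. Inner diameter 45; the floor is a shallow cone sloping 6 degrees down to the middle, so the ball rolls off centre if the dish tilts or is jerked (about 1 m/s2). 90 to 180 g.
- dish: The same dish as a whole; origin at the centre of its underside.
- ball_center (a point): Centre of the loose polished steel ball, diameter 16, 17 g, lying in the dish; at rest in the middle it is 4 above dish_mid.
- view_point (a point): Point on the microscope's sight line straight above the post's axis, 105 above the table: where the ball's centre is to be held. y is the sight line, towards the lens; z up. Fixed to the viewer.
- lens_front (a point): Middle of the front of the low horizontal microscope, 140 from view_point along its y. The tube is 32 in diameter, its top 121 above the table, and runs on to 270 from view_point.
- viewer: Fixed stand of dish and microscope: dark steel base plate 80 x 320 and 10 thick, with a post 38 in diameter whose flat top, 40 above the table, carries the dish at the start (notches then lie roughly across the sight line). Origin on the table under the post's axis, axes as view_point.
- brass_stock: Bystander, to be left alone: solid upright brass cylinder, diameter 34, height 32 (mm).
- brass_blank: Bystander, to be left alone: flat stepped brass disc, diameter 44, height 12 (mm).
- collar: Bystander, to be left alone: steel ring, outer diameter 32, height 12 (mm).
- screwdriver: Bystander, to be left alone: small screwdriver lying down, 150 long (mm).
- oil_bottle: Bystander, to be left alone: amber oil bottle, diameter 54, height 140 (mm).
- jar: Bystander, to be left alone: small clear jar with white cap, diameter 44, height 50 (mm).
- parts_tray: Bystander, to be left alone: grey divided tray, 90 x 130, height 25 (mm).
- wrench: Bystander, to be left alone: small wrench lying down, 120 long (mm).
There are look-alikes about, which are no part of the job. What is shaped like the dish but pink or red is not meant.

How it is judged (in metres and radians):
On the way, in this order (a step that is already met when the one before it is completed fails the run):
1. the mushroom button is pressed fully in (value of joint stop above 0.0048 m), for 0.05 s.
2. the button is up again and its head turned clockwise to the end (value of joint stop_turn above 1.2 rad and value of joint stop below 0.002 m), for 0.1 s.
3. the dish is lifted off its post (height (world z) of dish_mid above 0.065 m and contact force between dish and viewer below 0.05 N), for 0.2 s.
At the end, for the whole second after the job is handed in: Button up, turned past 1.2 rad. Gripper holds the dish off the post, still, level to 4 degrees, notches within 8 degrees of the sight line, ball within 5 mm of the dish's middle, within 14 mm of the sight line in height and sideways, within 25 mm of the post's axis along it (all of step 2 and x of ball_center in the frame of view_point between -0.014 and 0.014 m and y of ball_center in the frame of view_point between -0.025 and 0.025 m and z of ball_center in the frame of view_point between -0.014 and 0.014 m and angle between the y axis of dish_mid and the y axis of view_point, either way round below 0.14 rad and angle between dish_mid's own z axis and vertical below 0.07 rad and horizontal distance between ball_center and dish_mid below 0.005 m and contact force between the fingers and dish above 1 N and contact force between dish and viewer below 0.05 N and linear speed of dish below 0.02 m/s and angular speed of dish below 0.1 rad/s); the arm keeps its last pose, push and grip.
It fails at once if the ball rolls more than 11 mm off the dish's middle (distance between ball_center and dish_mid above 0.0115 m).
It fails at once if the dish is tipped by more than 10 degrees (angle between dish_mid's own z axis and vertical above 0.175 rad).
It fails at once if a bystander is pushed more than 20 mm (distance of any of brass_stock, brass_blank, collar, screwdriver, oil_bottle, jar, parts_tray, wrench from where it was at the start of the episode above 0.02 m).
It also fails if it takes over 58 s, if anything falls off the work surface, if the arm or the gripper's body presses on something with over 40 N, if the wrist force passes 120 N, or if a joint passes its speed limit or range.

ROBOT

A 6-joint arm with a two-finger parallel gripper is mounted at the origin on the work surface. World frame = base frame: x ahead of the robot, y to its left, z up, the work surface at z = 0. Lengths are in m, angles in degrees, forces in N, time in s.
With the tool pointing down it reaches from about 0.4 to 0.825 m from the base axis. Payload 7 kg.
Tool frame: the origin (TCP) lies midway between the tips of the shut fingers; the grasp point (between the pads) lies 19 mm behind it; z points along the fingers, y is the direction in which the jaws open and shut (so a half turn about z gives the same grasp; the last joint's range is limited). The gripper opens to 88 mm and grips with 3 to 60 N. Pads are 19 mm wide; open, the fingers measure 130 mm over their backs; the gripper's body (78 mm by 193 mm) begins 47 mm behind the grasp point.
Start: joints at [84.231, 20.546, 0.682, 0, -70.136, -16.507], TCP at [0.256, 0.625, 0.189] pointing down, gripper open.
Joint ranges: [-176.03, 176.03], [-82.01, 121.73], [-58.28, 71.71], [-173.87, 95.51], [-174.79, -0.11], [-173.66, 173.66]. Speed limits (degrees/s): [136.94, 136.94, 172.46, 180, 180, 180].

INTERFACE

Orientations are given as [roll, pitch, yaw] about the fixed x, y, z axes, in that order (R = Rz(yaw) Ry(pitch) Rx(roll)).
In Python, from plant import get_state, capture, close_job gives the robot as it stands.
- The arm moves only by the tool apply_moves, never from a script. Its argument "commands" is a list of rows, each an object with "grip": the opening, from 0 (shut) to 1 (fully open); "dp": the shift along the tool's x, y, z in mm, a list of three; "yaw": the turn about the tool's z in rad. A call has 1 to 12 rows; each row is the pose to reach, as a shift and turn from the pose commanded when the call began, along the tool's axes at that moment; what a row does not reach only later rows make up. A row lasts 1/8 s, in which the tool goes at most 62.5 mm and 10.7 degrees, less where a joint would pass 70% of its speed; a pose out of reach is approached as far as the arm can. A call with a gripper value outside its range is refused whole. The fingers move at their own pace and stop on an object; "newtons" is the grip in N (left out, the last holds). Time passes only in rows, so rows that repeat a pose let the fingers close. It gives the time, the measured TCP pose, the force and the opening at its end, in the units of the state.
- get_state(): the state, without advancing time (a new reading comes with each control period).
- capture(name): name is "scene" or "top"; returns a dict with "color" (400x640x3 uint8, red, green, blue), "camera_matrix" (3x3 intrinsics, pixels), "xyz" and "rotation" of the camera in the world. Camera axes: x right, y up, looking along -z (the intrinsics and any distortion apply to the point x, -y, -z); pixel columns grow to the right and rows downward; lengths in m; the calibration is good to about 2 mm. A picture is of the moment at which its call begins. There is no depth.
- close_job(): hands the job in, once; it reports no verdict.
The state is a dict: "time_s": time; "joints": joint angles; "qd": joint speeds; "joint_torque": joint torques, N m; "tcp_pos": TCP position; "eef_rot": TCP orientation; "contact_force": force on the tool from outside, world axes, zero at the start; "moment": the same for the moment, N m; "gripper_width": finger opening in m.
Only numpy, scipy, OpenCV 4.12 (cv2) and the standard library are available. Lean on these libraries where they do the work, as an engineer would, in place of code of your own. Each camera call takes 0.05 s, during which the arm holds its last target.

## Working session

There is one attempt and no reset: what is moved stays moved. The work goes in short steps, Python scripts to look and compute and a tool call to move; the robot and the scene stay as the last step left them, time stands still between calls to the robot, and variables do not carry over. Pictures are saved under pics/ and viewed, and the job is handed in when it is done.

Besides the shell and the picture viewer there is one more tool, called after "Emit:" as a command line: name --argument value ..., lists and objects as JSON in quotes. apply_moves: Moves the arm, as the interface text tells. Its arguments: {"type":"object","properties":{"commands":{"type":"array","items":{"type":"object","properties":{"grip":{"type":"number"},"dp":{"type":"array","items":{"type":"number"}},"yaw":{"type":"number"}}}},"newtons":{"type":"number"}},"required":["commands"]}

```bash
mkdir -p pics; cat > h.py <<'E'
import numpy as np, cv2
from plant import get_state, capture, close_job
def snap(name,f):
    c=capture(name); np.savez(f'pics/{f}.npz',**{k:np.array(v) for k,v in c.items() if k!='distortion'})
    cv2.imwrite(f'pics/{f}.png',c['color'][:,:,::-1]); return c
def load(f): return dict(np.load(f'pics/{f}.npz',allow_pickle=True))
def R(c):
    r=np.array(c['rotation'],float)
    if r.shape==(3,3): return r
    from scipy.spatial.transform import Rotation as Ro
    return Ro.from_euler('xyz',r,degrees=True).as_matrix()
def px2w(c,u,v,z):
    K=np.array(c['camera_matrix']); d=np.linalg.inv(K)@np.array([u,v,1.]); d=R(c)@np.array([d[0],-d[1],-d[2]])
    o=np.array(c['xyz'],float); return o+d*(z-o[2])/d[2]
def w2px(c,p):
    q=R(c).T@(np.array(p,float)-np.array(c['xyz'],float)); q=np.array(c['camera_matrix'])@np.array([q[0],-q[1],-q[2]]); return q[:2]/q[2]
def crop(f,x0,y0,x1,y1,out,s=4):
    im=cv2.imread(f'pics/{f}.png')[y0:y1,x0:x1]; cv2.imwrite(f'pics/{out}.png',cv2.resize(im,None,fx=s,fy=s,interpolation=cv2.INTER_CUBIC))
E
python3 - <<'E'
from h import *
for n in('scene','top'):
    c=snap(n,n+'0'); print({k:np.array(v).tolist() for k,v in c.items() if k!='color'})
print(get_state())
E
```

```text
{'camera_matrix': [[429.25707423063756, 0.0, 316.9011919244569], [0.0, 429.25707423063756, 201.14226871256702], [0.0, 0.0, 1.0]], 'xyz': [1.110902446498735, 0.014991281198145393, 0.8642597317643508], 'rotation': [34.49911733861537, -0.11340364937222212, 96.79681718848661]}
{'camera_matrix': [[374.19448993138815, 0.0, 318.4423682553397], [0.0, 374.19448993138815, 197.66500204205724], [0.0, 0.0, 1.0]], 'xyz': [0.42751502920627954, -0.06724907767984663, 0.9118053827735578], 'rotation': [10.235254496726396, 1.2405292204892733, -89.20438400298556]}
{'time_s': 0.1, 'joints': array([ 8.42318257e+01,  2.05870101e+01,  6.37875670e-01, -1.65342454e-02,
       -7.01336314e+01, -1.65061209e+01]), 'qd': array([ 0.10040435, -0.08140865,  0.19605993,  0.02523781,  0.02269089,
       -0.01144427]), 'joint_torque': array([-1.00820806e-03, -5.84162772e+01,  2.93750989e+01,  7.01544151e+00,
        1.02158601e-02, -4.71357362e-05]), 'tcp_pos': array([0.25571281, 0.6241639 , 0.18851509]), 'eef_rot': array([ 1.79916228e+02, -8.61384108e-03, -2.22799190e+01]), 'contact_force': array([ 0.11501741, -0.13367576, -0.36558068]), 'moment': array([-0.01832269,  0.03131286, -0.02351871]), 'gripper_width': 0.08754396225658855}
```

View pics/scene0.png

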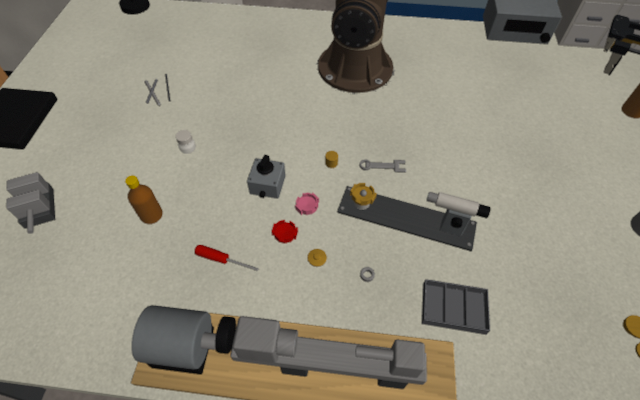

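View pics/top0.png

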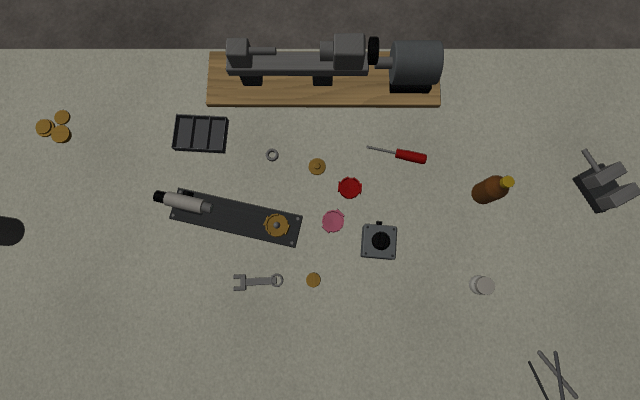

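The dish sits at top (277,225) on the viewer plate, with the microscope to its left at about (185,202). The stop box is at top (380,240). The red and pink look-alikes lie between them. I'll zoom in.

```bash
python3 - <<'E'
from h import *
crop('top0',340,205,420,275,'t_stop',8)
crop('top0',150,180,310,255,'t_dish',5)
crop('scene0',230,140,300,210,'s_stop',8)
crop('scene0',330,165,500,255,'s_dish',4)
E
```

```text
(no output)
```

View pics/t_stop.png

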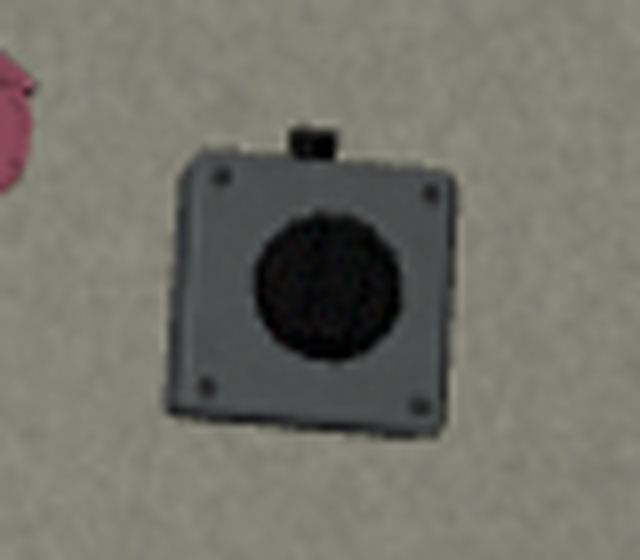

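View pics/t_dish.png

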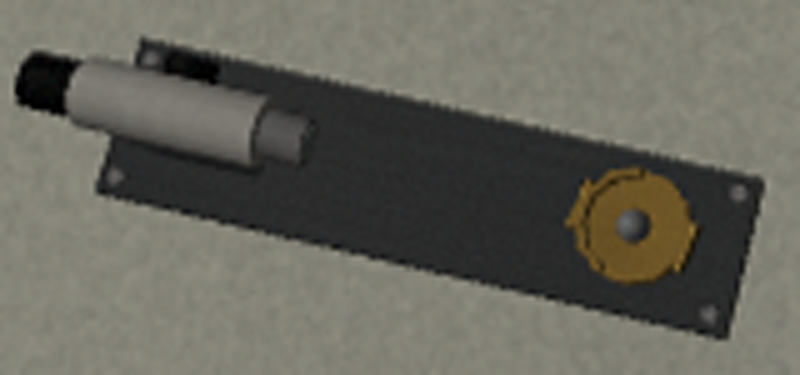

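View pics/s_stop.png

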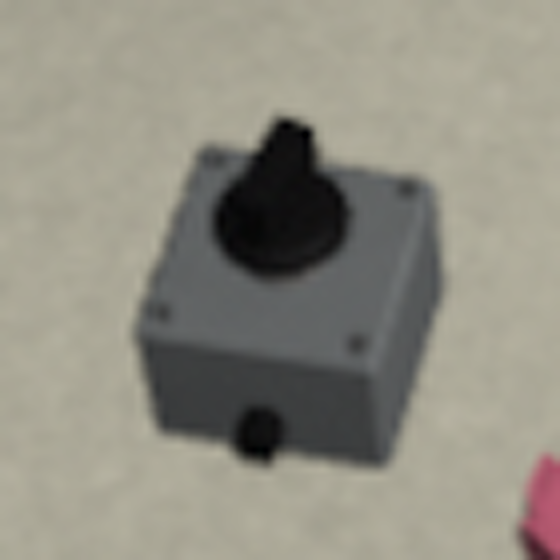

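View pics/s_dish.png

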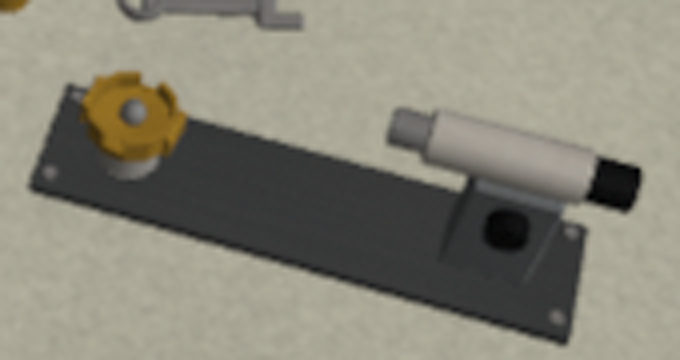

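```bash
python3 - <<'E'
from h import *
t=load('top0'); s=load('scene0')
g=lambda pts,z,o,k,c:[px2w(c,x/k+o[0],y/k+o[1],z)[:2].round(4) for x,y in pts]
st=g([(222,177),(431,193),(420,405),(207,387)],.055,(340,205),8,t); print('screws top',st,np.mean(st,0))
print('head top',g([(328,286)],.076,(340,205),8,t))
ss=g([(211,159),(407,188),(356,344),(160,313)],.055,(230,140),8,s); print('screws scene',ss,np.mean(ss,0))
print('ball top',g([(632,225)],.062,(150,180),5,t),'scene',g([(134,112)],.062,(330,165),4,s))
p=g([(739,193),(708,314),(115,177),(150,60)],.01,(150,180),5,t);print('plate screws',p)
p2=g([(76,95),(50,172),(557,317),(571,232)],.01,(330,165),4,s);print('plate scr scene',p2)
for f,b,o in(('top0',(365,225,397,257),'e1'),('scene0',(250,145,282,180),'e2')):
    im=cv2.imread(f'pics/{f}.png')[b[1]:b[3],b[0]:b[2]].astype(float)
    im=np.clip(im*5,0,255).astype(np.uint8); cv2.imwrite(f'pics/{o}.png',cv2.resize(im,None,fx=16,fy=16,interpolation=cv2.INTER_CUBIC))
crop('top0',257,205,297,245,'e3',14)
crop('scene0',342,175,384,217,'e4',14)
E
```

```text
screws top [array([ 0.5146, -0.1603]), array([ 0.5107, -0.2198]), array([ 0.4509, -0.2154]), array([ 0.4551, -0.1556])] [ 0.482825 -0.187775]
head top [array([ 0.4826, -0.1871])]
screws scene [array([ 0.4544, -0.2109]), array([ 0.4586, -0.1494]), array([ 0.5189, -0.1545]), array([ 0.5146, -0.2142])] [ 0.486625 -0.18225 ]
ball top [array([0.5163, 0.0484])] scene [array([0.5279, 0.055 ])]
plate screws [array([0.538, 0.004]), array([0.4793, 0.0175]), array([0.5424, 0.3103]), array([0.6009, 0.2977])]
plate scr scene [array([0.4815, 0.0213]), array([0.5401, 0.0103]), array([0.6039, 0.3031]), array([0.5457, 0.3158])]
```

View pics/e1.png

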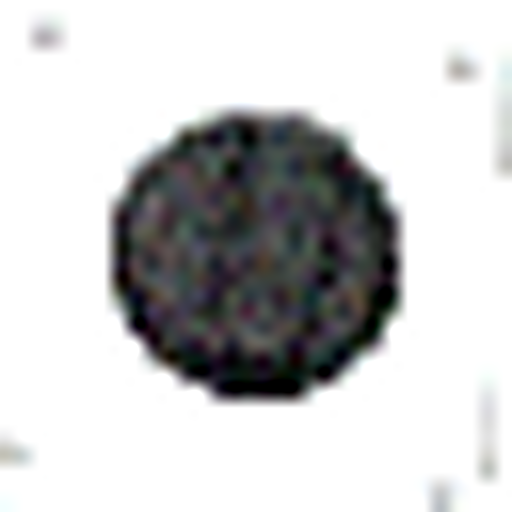

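View pics/e2.png

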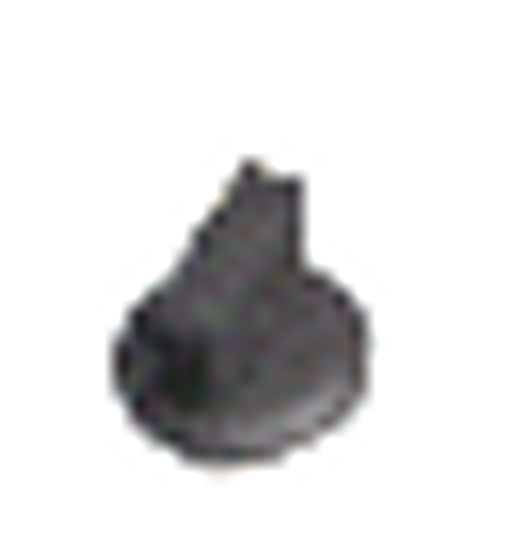

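View pics/e3.png

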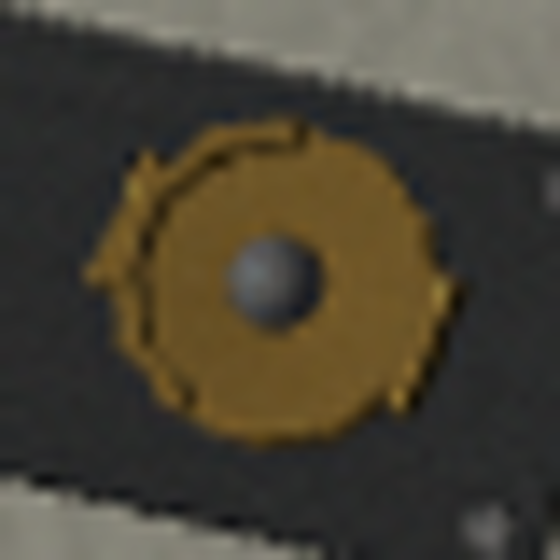

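View pics/e4.png

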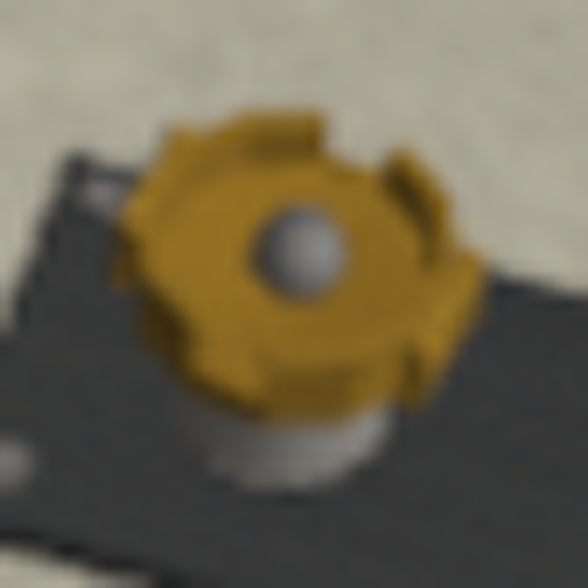

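```bash
cat > fit.py <<'E'
from h import *
from scipy.optimize import minimize
def sil(c,parts,S=4,box=None):
    x0,y0,x1,y1=box; m=np.zeros(((y1-y0)*S,(x1-x0)*S),np.uint8)
    for P in parts:
        q=np.array([w2px(c,p) for p in P]); q=((q+.5-[x0,y0])*S)
        cv2.fillConvexPoly(m,cv2.convexHull(q.astype(np.float32)).astype(np.int32),255)
    return cv2.resize(m,(x1-x0,y1-y0),interpolation=cv2.INTER_AREA)/255.
def stop_parts(x,y,a,dz=0):
    t=np.linspace(0,2*np.pi,40,endpoint=False)
    cyl=lambda r,z:[(x+r*np.cos(i),y+r*np.sin(i),z+dz) for i in t]
    bar=[(x+np.cos(a)*u*.017-np.sin(a)*v*.0065,y+np.sin(a)*u*.017+np.cos(a)*v*.0065,z+dz) for u in(-1,1) for v in(-1,1) for z in(.076,.098)]
    return [cyl(.021,.064)+cyl(.021,.076),bar]
def fitstop(f,box,x0=.4845,y0=-.185):
    c=load(f); im=c['color'][box[1]:box[3],box[0]:box[2]].astype(float).mean(2)
    mk=np.clip((75-im)/(75-20),0,1)
    best=[]
    for a in range(-90,90,6):
        def cost(p): return ((sil(c,stop_parts(p[0]/1000,p[1]/1000,np.radians(p[2])),box=box)-mk)**2).sum()
        r=minimize(cost,[x0*1000,y0*1000,a],method='Nelder-Mead',options=dict(initial_simplex=[[x0*1e3,y0*1e3,a],[x0*1e3+4,y0*1e3,a],[x0*1e3,y0*1e3+4,a],[x0*1e3,y0*1e3,a+5]],maxiter=120))
        best.append((r.fun,*r.x.round(2)))
    best.sort(); return best[:4]
if __name__=='__main__':
    print(fitstop('scene0',(252,148,277,178)))
    print(fitstop('top0',(368,228,394,254)))
    t=load('top0'); s=load('scene0')
    for z in(.053,): print(px2w(t,276.4,225,z),px2w(s,330+134/4,165+112/4,z))
E
python3 fit.py
```

```text
[(np.float64(52.99767374913018), np.float64(483.68), np.float64(-182.64), np.float64(-3.18)), (np.float64(53.739638727634954), np.float64(483.92), np.float64(-182.57), np.float64(1.51)), (np.float64(53.88044750747488), np.float64(484.54), np.float64(-182.17), np.float64(-5.99)), (np.float64(54.00123182120036), np.float64(483.85), np.float64(-183.35), np.float64(-5.7))]
[(np.float64(12.612879852313636), np.float64(483.59), np.float64(-186.68), np.float64(-0.17)), (np.float64(12.612879852313636), np.float64(483.59), np.float64(-186.67), np.float64(41.55)), (np.float64(12.665968524502656), np.float64(483.64), np.float64(-186.84), np.float64(55.98)), (np.float64(12.671218253627817), np.float64(483.66), np.float64(-186.82), np.float64(47.94))]
[0.51727572 0.04966233 0.053     ] [0.52132071 0.05540613 0.053     ]
```

```bash
sed -i 's|(75-im)/(75-20)|(62-im)/(62-22)|' fit.py; cat >> fit.py <<'E'
    c=s; box=(252,148,277,178)
    im=c['color'][box[1]:box[3],box[0]:box[2]].astype(float).mean(2); print(im.astype(int)[::2,::2])
    b=fitstop('scene0',box)[0]
    big=cv2.resize(np.clip(c['color'][box[1]:box[3],box[0]:box[2],::-1]*4.,0,255).astype(np.uint8),None,fx=20,fy=20,interpolation=cv2.INTER_CUBIC)
    for P in stop_parts(b[1]/1e3,b[2]/1e3,np.radians(b[3])):
        q=np.array([w2px(c,p) for p in P]); q=((q+.5-[box[0],box[1]])*20); cv2.polylines(big,[cv2.convexHull(q.astype(np.int32))],True,(0,0,255),1)
    cv2.imwrite('pics/ov1.png',big)
E
python3 fit.py
```

```text
[(np.float64(61.59733539984621), np.float64(486.6), np.float64(-181.58), np.float64(-3.62)), (np.float64(62.00673178585159), np.float64(483.67), np.float64(-183.34), np.float64(-3.98)), (np.float64(62.351045511341795), np.float64(484.04), np.float64(-184.39), np.float64(-14.27)), (np.float64(62.418204296424456), np.float64(483.94), np.float64(-183.91), np.float64(-10.92))]
[(np.float64(18.683145905420993), np.float64(483.59), np.float64(-186.83), np.float64(-0.13)), (np.float64(18.696817570165322), np.float64(483.6), np.float64(-186.67), np.float64(5.95)), (np.float64(18.781569588619764), np.float64(483.59), np.float64(-186.83), np.float64(61.27)), (np.float64(18.796456170703575), np.float64(483.65), np.float64(-186.84), np.float64(14.3))]
[0.51727572 0.04966233 0.053     ] [0.52132071 0.05540613 0.053     ]
[[159 160 161 163 160 157 160 161 160 161 161 163 165]
 [160 160 159 161 162 163 162 164 162 163 162 165 166]
 [161 164 162 165 163 160 166 164 165 162 163 163 167]
 [158 164 164 161 161 162 126 135 157 164 162 162 160]
 [159 164 161 163 162 150  28  17  18 161 164 165 165]
 [163 149 103 123 140  87  16  16  17 145 165 167 166]
 [161 114  76  88  79  15  17  17  16 109 133 144 156]
 [157  90  96  77  29  15  18  14  15  24  85  98 100]
 [139  98  93  16  16  18  16  17  15  18  26  98  99]
 [ 99  98  66  13   7  10  15  14  17  16  18  84  99]
 [ 92  96  63  14   7   7  15  16  17  20  19  91 100]
 [ 98  98  83  11  13  10  15  18  24  28  42  98  98]
 [ 97  97  98  63  14  17  22  25  23  53  93 100 100]
 [ 96  97  98  97  86  47  44  55  91 100  99 100 100]
 [ 98  98  98  98  97  98  94  98 101 101 100  99 100]]
```

View pics/ov1.png

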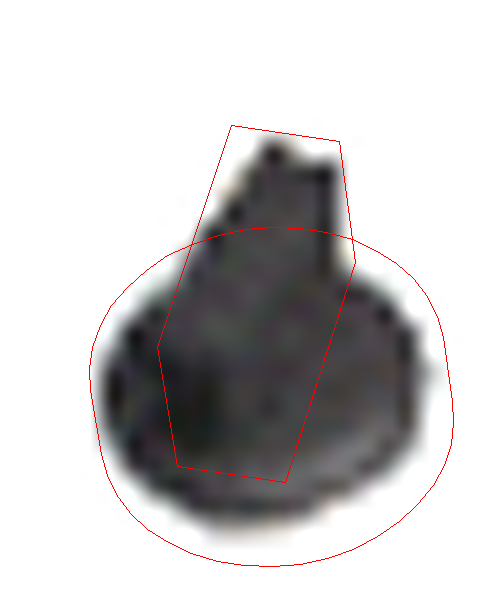

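```bash
python3 - <<'E'
from h import *
s=load('scene0')
P=[px2w(s,252+x/20-.5,148+y/20-.5,.098)[:2]*1000 for x,y in((275,140),(333,162),(205,235))]
print(P); a,b,c=P
print(np.linalg.norm(a-b),np.degrees(np.arctan2(*(a-b)[::-1])),np.degrees(np.arctan2(*(a-c)[::-1])))
im=s['color'][155:180,250:282].astype(float)
im=cv2.resize(np.clip((im-5)*7,0,255).astype(np.uint8)[:,:,::-1],None,fx=20,fy=20,interpolation=cv2.INTER_LANCZOS4);cv2.imwrite('pics/e5.png',im)
E
```

```text
[array([ 470.76513082, -181.50094808]), array([ 473.27017169, -174.15191216]), array([ 485.97686537, -186.87432939])]
7.7642487565154115 -108.82252882410508 160.54478130861227
```

View pics/e5.png

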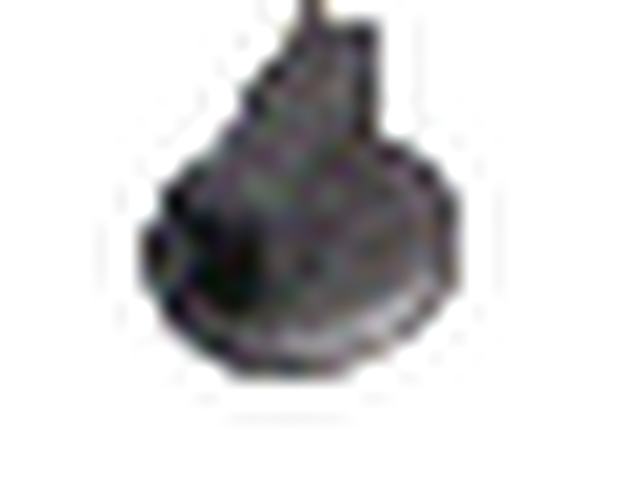

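```bash
cat >> h.py <<'E'
def rel(target,psi=None,cur=None,cpsi=None):
    """world target (m), yaw deg -> dp mm in tool axes, yaw rad"""
    s=get_state(); cur=s['tcp_pos'] if cur is None else np.array(cur); cp=s['eef_rot'][2] if cpsi is None else cpsi
    d=(np.array(target)-cur)*1000; a=np.radians(cp)
    dp=[d@[np.cos(a),np.sin(a),0],d@[np.sin(a),-np.cos(a),0],-d[2]]
    yw=None if psi is None else -np.radians((psi-cp+180)%360-180)
    return np.round(dp,1),None if yw is None else round(yw,3)
def st():
    s=get_state(); print('t',round(s['time_s'],2),'tcp',(s['tcp_pos']*1000).round(1),'rpy',s['eef_rot'].round(2),'F',np.array(s['contact_force']).round(2),'M',np.array(s['moment']).round(3),'w',round(s['gripper_width']*1000,1),'q',np.array(s['joints']).round(1))
E
python3 -c "
from h import *
b=dict(cur=[.256,.625,.189],cpsi=-22.28)
print(rel([.52,.25,.2],-22.3,**b),rel([.485,-.1845,.15],-19,**b))"
```

```text
(array([386.5, 246.9, -11. ]), np.float64(0.0)) (array([518.8, 662.2,  39. ]), np.float64(-0.057))
```

Emit:
apply_moves --commands '[{"dp":[386.5,246.9,-11],"yaw":0,"grip":0},{"dp":[386.5,246.9,-11],"yaw":0,"grip":0},{"dp":[386.5,246.9,-11],"yaw":0,"grip":0},{"dp":[386.5,246.9,-11],"yaw":0,"grip":0},{"dp":[386.5,246.9,-11],"yaw":0,"grip":0},{"dp":[386.5,246.9,-11],"yaw":0,"grip":0},{"dp":[386.5,246.9,-11],"yaw":0,"grip":0},{"dp":[386.5,246.9,-11],"yaw":0,"grip":0}]'

```text
time_s: 1.1
tcp_pos: [0.5211, 0.2466, 0.2001]
eef_rot: [180.0, 0.0, -22.4]
contact_force: [-0.0, 0.4, -0.4]
gripper_width: 0.0131
```

```bash
python3 -c "
from h import *
st(); print(rel([.485,-.1845,.15],-19))"
```

```text
t 1.1 tcp [521.1 246.6 200.1] rpy [ 1.7996e+02  1.0000e-02 -2.2450e+01] F [-0.04  0.43 -0.4 ] M [ 0.074  0.051 -0.008] w 13.1 q [ 44.8  10.9 -11.1   0.  -68.   22.8]
(array([131.3, 412.2,  50.1]), np.float64(-0.06))
```

```bash
python3 -c "
from h import *
print(rel([.485,-.1845,.15],-19,cur=[.52,.25,.2],cpsi=-22.3))"
```

```text
(array([132.5, 415.3,  50. ]), np.float64(-0.058))
```

Emit:
apply_moves --commands '[{"dp":[132.5,415.3,20],"yaw":-0.058,"grip":0},{"dp":[132.5,415.3,20],"yaw":-0.058,"grip":0},{"dp":[132.5,415.3,20],"yaw":-0.058,"grip":0},{"dp":[132.5,415.3,50],"yaw":-0.058,"grip":0},{"dp":[132.5,415.3,50],"yaw":-0.058,"grip":0},{"dp":[132.5,415.3,50],"yaw":-0.058,"grip":0},{"dp":[132.5,415.3,50],"yaw":-0.058,"grip":0},{"dp":[132.5,415.3,50],"yaw":-0.058,"grip":0},{"dp":[132.5,415.3,50],"yaw":-0.058,"grip":0},{"dp":[132.5,415.3,50],"yaw":-0.058,"grip":0}]'

```text
time_s: 2.35
tcp_pos: [0.4855, -0.184, 0.1506]
eef_rot: [-180.0, -0.0, -18.9]
contact_force: [-0.3, -0.8, 0.0]
gripper_width: 0.0005
```

```bash
python3 -c "
from h import *
st(); s=snap('scene','scene1'); t=snap('top','top1')
print(w2px(s,get_state()['tcp_pos']),w2px(t,get_state()['tcp_pos']))
crop('scene1',230,100,310,190,'a1',6); crop('top1',330,190,440,280,'a2',6)"
```

```text
t 2.35 tcp [ 485.5 -184.   150.6] rpy [-1.7999e+02 -2.0000e-02 -1.8880e+01] F [-0.34 -0.84  0.01] M [0.032 0.045 0.001] w 0.5 q [  0.9   7.6 -22.1  -0.  -60.3  70.2]
[260.70042336 143.88953122] [384.61441687 236.85539938]
```

View pics/a1.png

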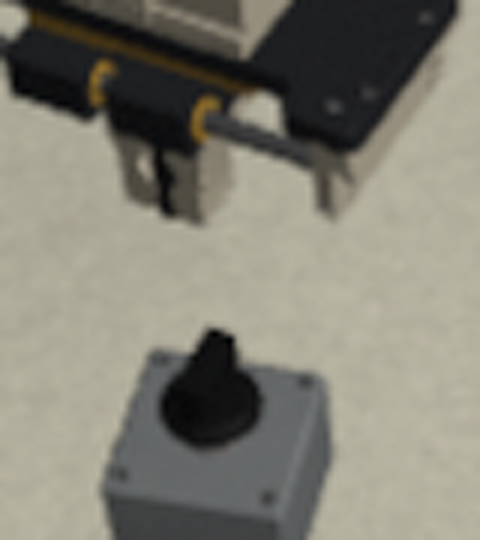

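View pics/a2.png

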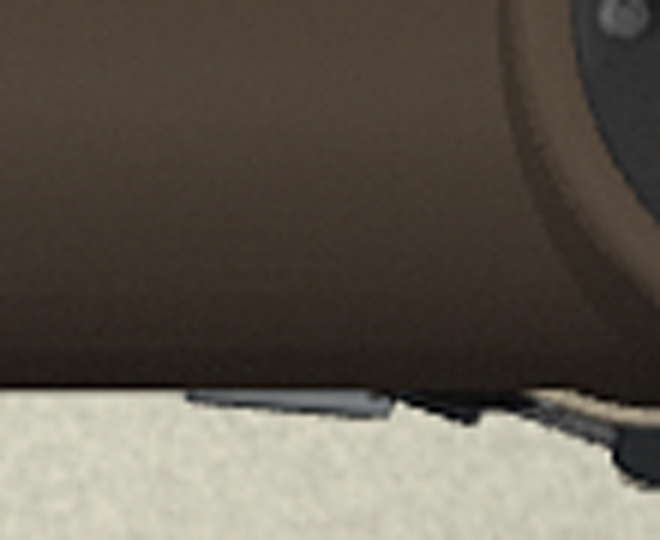

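```bash
python3 -c "
from h import *
s=load('scene1'); im=s['color'][110:165,235:300].astype(float)
im=np.clip((im-100)*2.2,0,255).astype(np.uint8)[:,:,::-1]; cv2.imwrite('pics/a3.png',cv2.resize(im,None,fx=10,fy=10,interpolation=cv2.INTER_CUBIC))
c=load('scene0');print(w2px(c,[0,0,0]),w2px(load('top0'),[0,0,0]))
crop('scene0',300,0,420,100,'a4',6)"
```

```text
[353.7493156   66.12742615] [294.14876551 462.3379815 ]
```

View pics/a3.png

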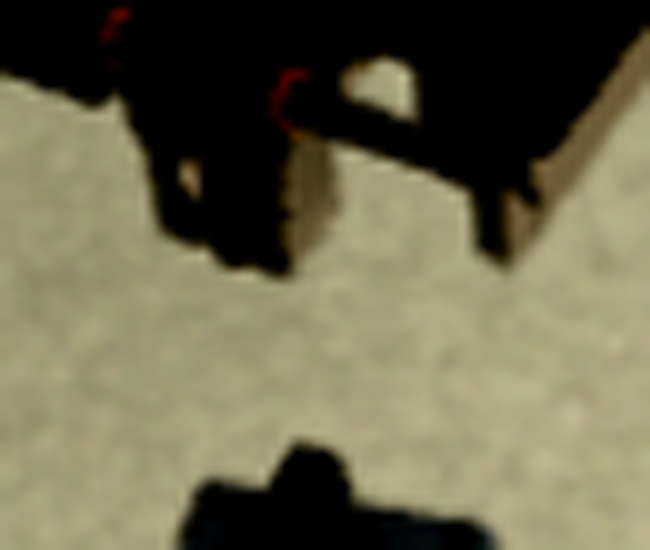

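View pics/a4.png

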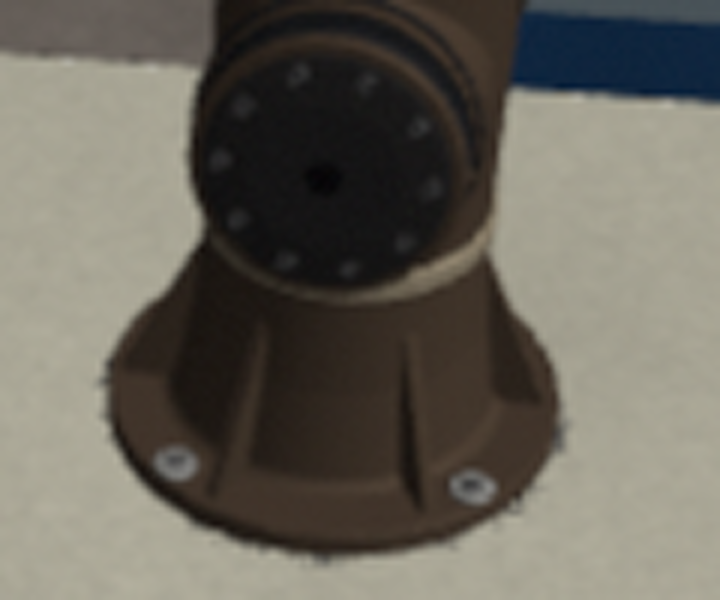

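View pics/scene1.png

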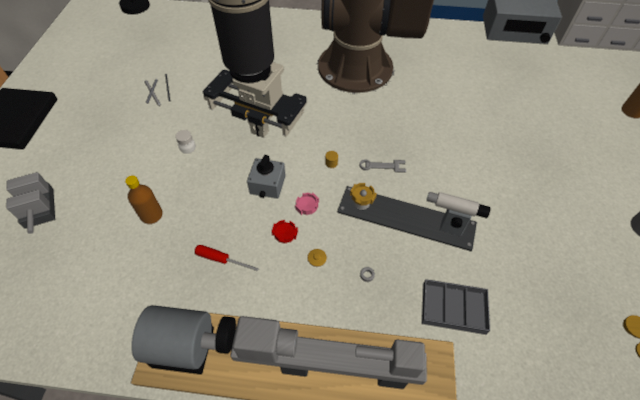

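```bash
cat > ovl.py <<'E'
from h import *
def grip_boxes(tcp,psi,w):
    a=np.radians(psi); X=np.array([np.cos(a),np.sin(a),0]); Y=np.array([np.sin(a),-np.cos(a),0]); Z=np.array([0,0,-1.])
    def box(x,y,z): return [np.array(tcp)+X*i+Y*j+Z*k for i in x for j in y for k in z]
    h=w/2
    return [box((-.0095,.0095),(h,h+.021),(0,-.066)),box((-.0095,.0095),(-h-.021,-h),(0,-.066)),box((-.039,.039),(-.0965,.0965),(-.066,-.09))]
def draw(f,b,out,S,boxes):
    c=load(f); im=cv2.resize(c['color'][b[1]:b[3],b[0]:b[2],::-1],None,fx=S,fy=S,interpolation=cv2.INTER_CUBIC).copy()
    for P in boxes:
        q=[((w2px(c,p)+.5-[b[0],b[1]])*S).astype(int) for p in P]
        for i in range(8):
            for m in(1,2,4):
                if not i&m: cv2.line(im,tuple(map(int,q[i])),tuple(map(int,q[i|m])),(0,0,255),1)
    cv2.imwrite(f'pics/{out}.png',im)
E
python3 -c "
from ovl import *
draw('scene1',(190,60,320,200),'o1',5,grip_boxes([.4855,-.184,.1506],-18.9,0))"
```

```text
(no output)
```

View pics/o1.png

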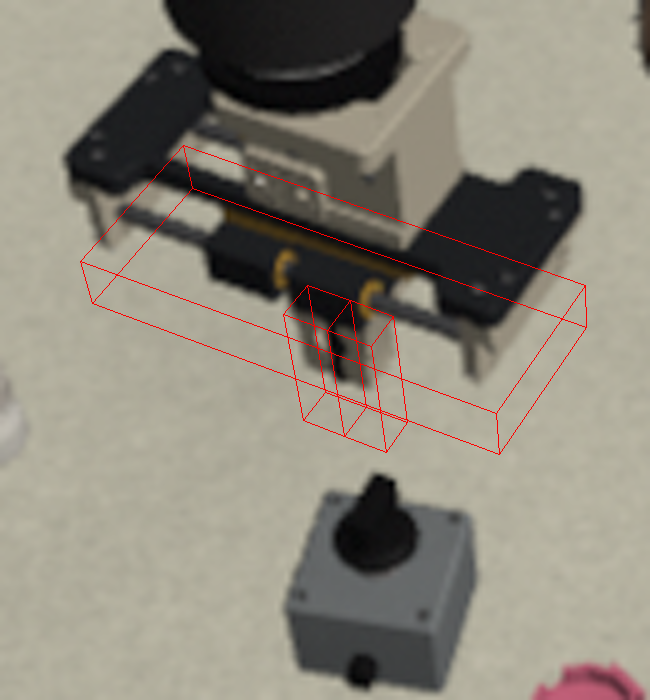

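```bash
python3 -c "
from ovl import *
s=snap('scene','scene2'); st()
draw('scene2',(190,60,320,200),'o2',5,grip_boxes([.4855,-.184,.1506],-18.9,0))"
```

```text
t 2.5 tcp [ 485.6 -183.8  150.6] rpy [-1.7998e+02 -3.0000e-02 -1.8840e+01] F [0.22 1.03 0.51] M [-0.041  0.038 -0.019] w 0.7 q [  0.9   7.6 -22.1  -0.  -60.3  70.2]
```

View pics/o2.png

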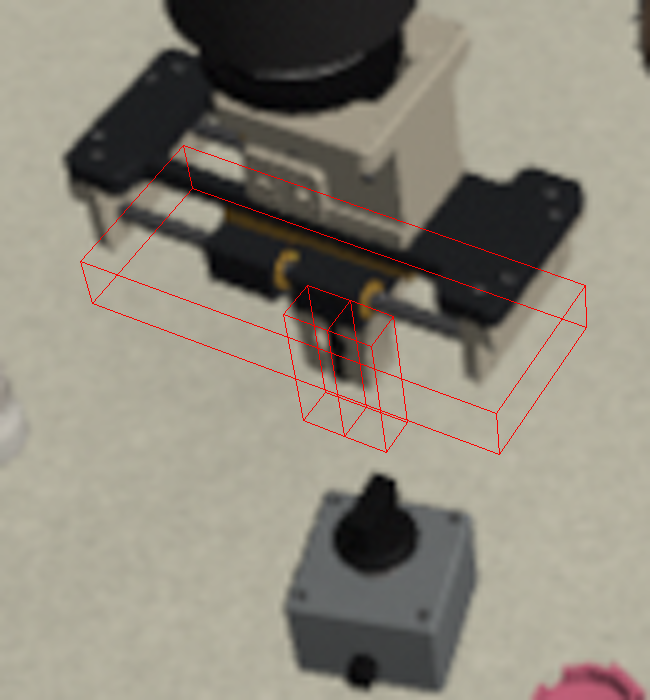

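```bash
python3 -c "
from ovl import *
draw('top1',(330,190,450,290),'o3',6,grip_boxes([.4855,-.184,.1506],-18.9,0)+grip_boxes([.4855,-.184,.2006],-18.9,0)[2:]+grip_boxes([.455,-.184,.1506],-18.9,0)[2:])"
```

```text
(no output)
```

View pics/o3.png

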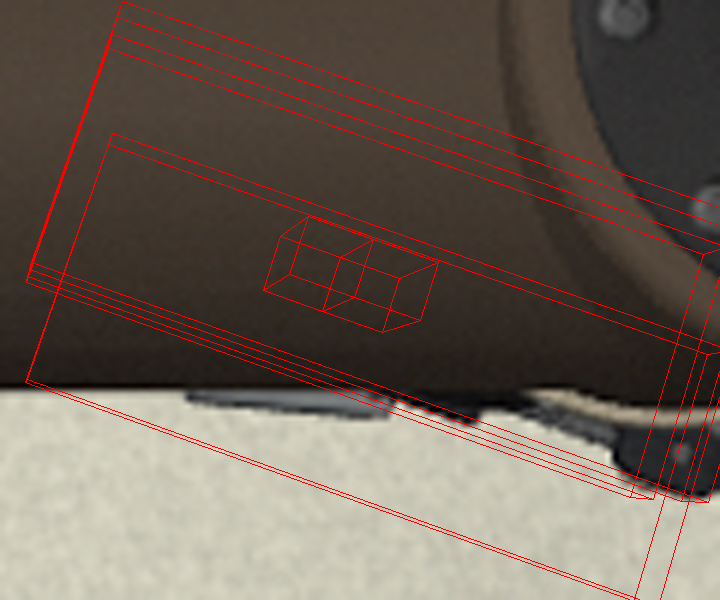

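View pics/top1.png

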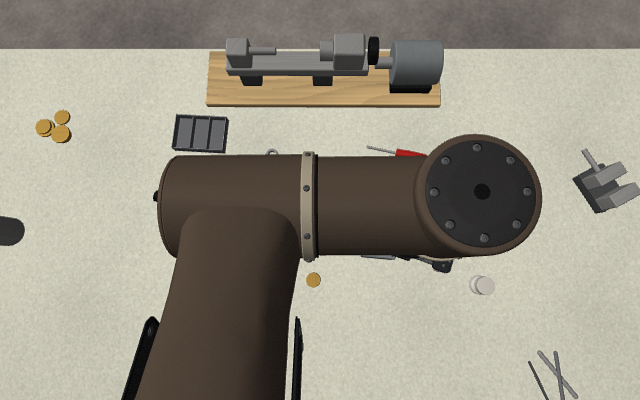

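```bash
python3 -c "
from ovl import *
draw('scene2',(220,90,300,150),'o4',9,grip_boxes([.4855,-.184,.198],-18.9,0)[:2])"
```

```text
(no output)
```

View pics/o4.png

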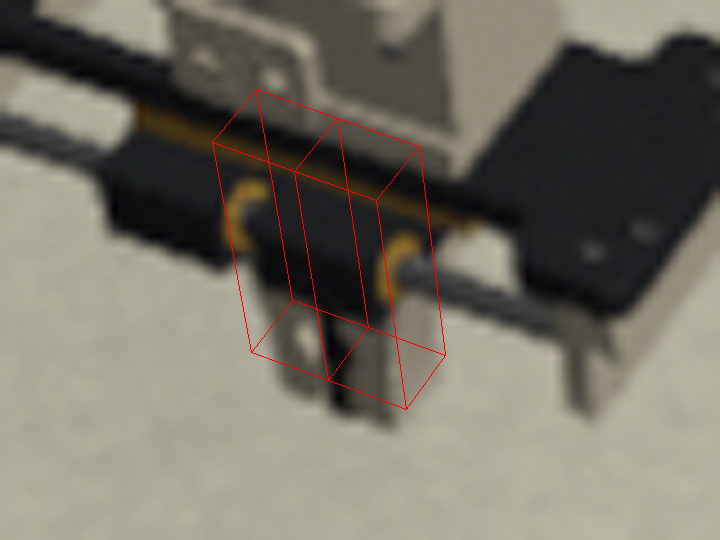

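```bash
python3 -c "
from h import *
print(rel([.485,-.183,.108],-19,cur=[.485,-.1845,.150],cpsi=-19))"
```

```text
(array([-0.5, -1.4, 42. ]), np.float64(-0.0))
```

Emit:
apply_moves --commands '[{"dp":[-0.5,-1.4,15],"yaw":0,"grip":0},{"dp":[-0.5,-1.4,30],"yaw":0,"grip":0},{"dp":[-0.5,-1.4,42],"yaw":0,"grip":0},{"dp":[-0.5,-1.4,42],"yaw":0,"grip":0}]'

```text
time_s: 3.0
tcp_pos: [0.4841, -0.1834, 0.1069]
eef_rot: [180.0, 0.2, -19.0]
contact_force: [0.5, 0.9, 0.3]
gripper_width: 0.0006
```

```bash
python3 -c "
from ovl import *
s=snap('scene','scene3'); st()
draw('scene3',(220,90,310,190),'o5',7,grip_boxes(get_state()['tcp_pos'],-18.9,0)[:2])"
```

```text
t 3.05 tcp [ 484.7 -183.5  107.7] rpy [ 1.7996e+02  8.0000e-02 -1.8960e+01] F [0.53 0.53 0.55] M [-0.022 -0.01  -0.016] w 0.4 q [  1.   10.  -25.4   0.  -54.7  70.1]
```

View pics/o5.png

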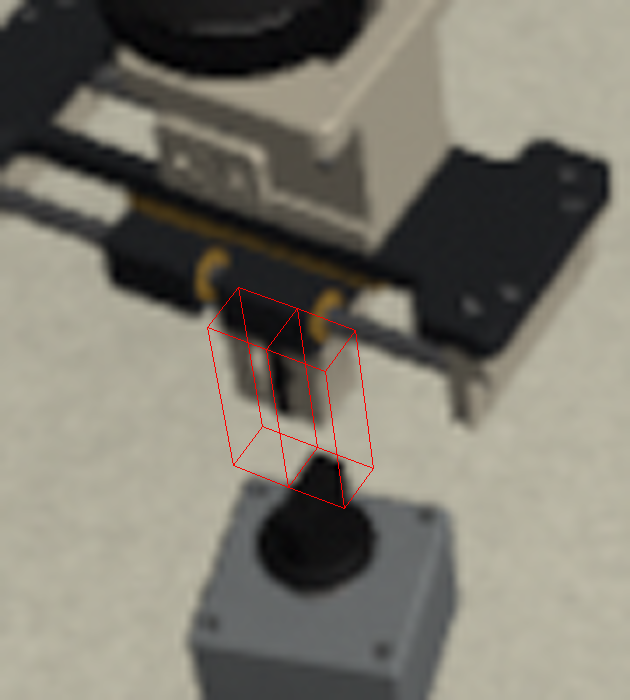

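Emit:
apply_moves --commands '[{"dp":[0,0,4],"yaw":0,"grip":0},{"dp":[0,0,8],"yaw":0,"grip":0},{"dp":[0,0,12],"yaw":0,"grip":0},{"dp":[0,0,13],"yaw":0,"grip":0}]'

```text
time_s: 3.55
tcp_pos: [0.4849, -0.1834, 0.0951]
eef_rot: [180.0, 0.0, -19.0]
contact_force: [0.4, -1.3, 0.2]
gripper_width: 0.0005
```

```bash
python3 -c "
from ovl import *
s=snap('scene','scene4'); st()
draw('scene4',(220,90,310,190),'o6',7,grip_boxes(get_state()['tcp_pos'],-18.9,0)[:2])"
```

```text
t 3.6 tcp [ 485.  -183.4   95.1] rpy [ 1.7999e+02  2.0000e-02 -1.8950e+01] F [-0.27  0.5   0.03] M [ 0.041 -0.051 -0.038] w 0.5 q [  1.   10.7 -26.4  -0.  -52.9  70.1]
```

View pics/o6.png

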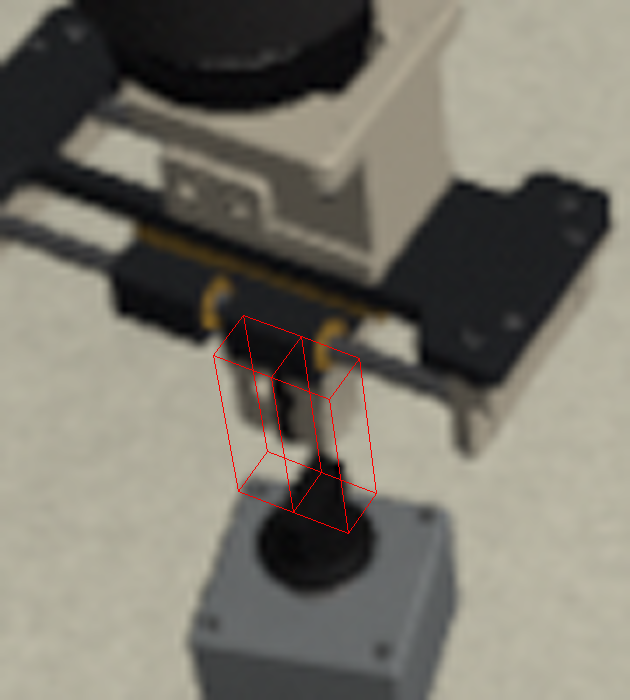

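Emit:
apply_moves --commands '[{"dp":[0,0,3],"yaw":0,"grip":0},{"dp":[0,0,6],"yaw":0,"grip":0},{"dp":[0,0,9],"yaw":0,"grip":0},{"dp":[0,0,9],"yaw":0,"grip":0}]'

```text
time_s: 4.1
tcp_pos: [0.4849, -0.1834, 0.0861]
eef_rot: [180.0, 0.0, -19.0]
contact_force: [0.1, -0.5, -0.2]
gripper_width: 0.0006
```

```bash
python3 -c "
from ovl import *
s=snap('scene','scene5'); t=snap('top','top5'); st()
draw('scene5',(220,90,310,190),'o7',7,[])"
```

```text
t 4.2 tcp [ 485.1 -183.4   86.4] rpy [180.     0.   -18.95] F [-0.13  0.4   0.39] M [ 0.055 -0.013  0.005] w 0.4 q [  1.   11.3 -27.    0.  -51.7  70.1]
```

View pics/o7.png

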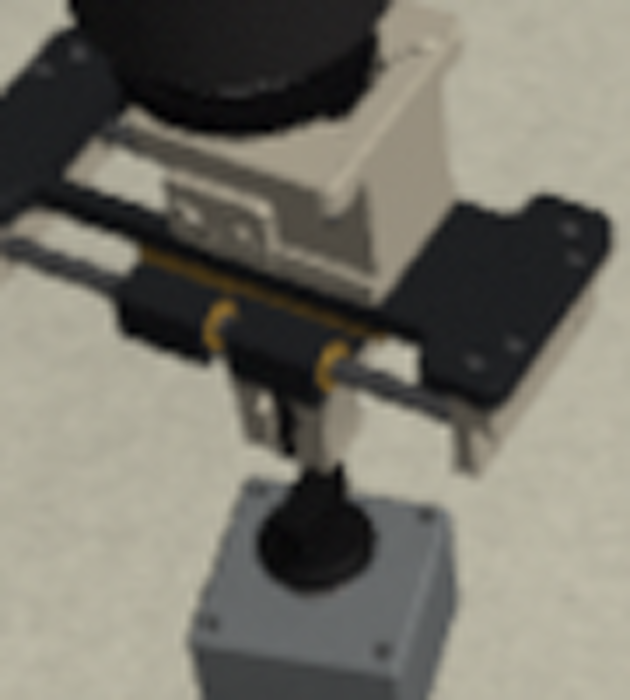

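```bash
python3 -c "
from h import *
s=load('scene5'); a=np.radians(-18.95); X=np.array([np.cos(a),np.sin(a),0]);Y=np.array([np.sin(a),-np.cos(a),0])
T=np.array([.4851,-.1834,0])
for j in (0,.008,.016,.021):
  for z in (.0864,.11,.12,.13):
    p=T+X*.0095-Y*j; p[2]=z; q=(w2px(s,p)+.5-[220,90])*7; print(j,z,q.round())
"
```

```text
0 0.0864 [296. 529.]
0 0.11 [288. 484.]
0 0.12 [285. 464.]
0 0.13 [282. 443.]
0.008 0.0864 [317. 538.]
0.008 0.11 [310. 492.]
0.008 0.12 [307. 472.]
0.008 0.13 [303. 451.]
0.016 0.0864 [338. 546.]
0.016 0.11 [331. 500.]
0.016 0.12 [328. 480.]
0.016 0.13 [325. 460.]
0.021 0.0864 [351. 551.]
0.021 0.11 [345. 505.]
0.021 0.12 [342. 485.]
0.021 0.13 [339. 465.]
```

Emit:
apply_moves --commands '[{"dp":[0,0,4],"yaw":0,"grip":0},{"dp":[0,0,8],"yaw":0,"grip":0},{"dp":[0,0,12],"yaw":0,"grip":0},{"dp":[0,0,15],"yaw":0,"grip":0},{"dp":[0,0,15],"yaw":0,"grip":0}]'

```text
time_s: 4.82
tcp_pos: [0.4849, -0.1834, 0.071]
eef_rot: [180.0, 0.0, -19.0]
contact_force: [-0.2, 0.7, -1.1]
gripper_width: 0.0004
```

```bash
python3 -c "
from ovl import *
s=snap('scene','scene6'); st()
draw('scene6',(220,90,310,190),'o8',7,[])"
```

```text
t 4.88 tcp [ 485.1 -183.5   71.2] rpy [ 1.7999e+02  1.0000e-02 -1.8950e+01] F [ 0.39 -0.48  0.73] M [-0.02  -0.032  0.034] w 0.5 q [  1.   12.3 -28.    0.  -49.7  70.1]
```

View pics/o8.png

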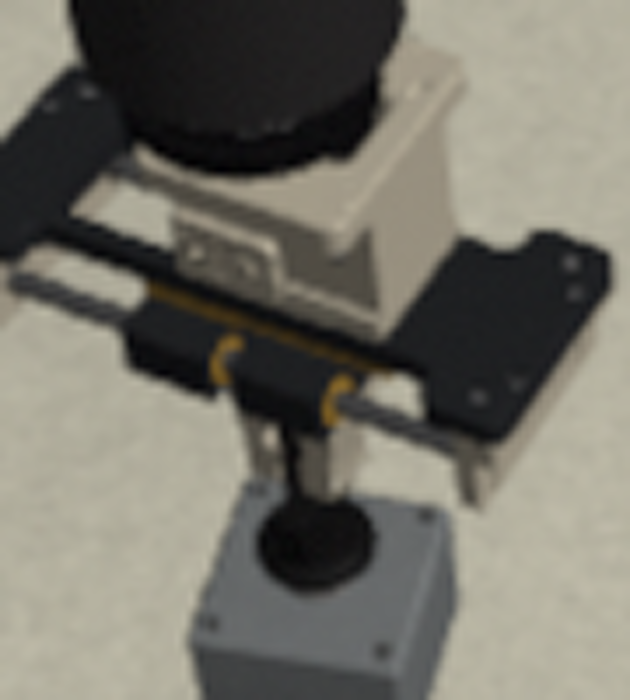

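Emit:
apply_moves --commands '[{"dp":[0,0,3],"yaw":0,"grip":0},{"dp":[0,0,6],"yaw":0,"grip":0},{"dp":[0,0,8],"yaw":0,"grip":0},{"dp":[0,0,8],"yaw":0,"grip":0}]'

```text
time_s: 5.38
tcp_pos: [0.4849, -0.1834, 0.0631]
eef_rot: [180.0, 0.0, -19.0]
contact_force: [-0.2, -0.8, 0.4]
gripper_width: 0.0007
```

Emit:
apply_moves --commands '[{"dp":[0,0,2],"yaw":0,"grip":0},{"dp":[0,0,3],"yaw":0,"grip":0},{"dp":[0,0,3],"yaw":0,"grip":0}]'

```text
time_s: 5.75
tcp_pos: [0.4852, -0.1835, 0.0604]
eef_rot: [180.0, -0.0, -18.9]
contact_force: [-0.1, 0.3, 2.8]
gripper_width: 0.0004
```

```bash
python3 -c "
from ovl import *
s=snap('scene','scene7'); st()
draw('scene7',(220,90,310,190),'o9',7,[])"
```

```text
t 5.8 tcp [ 485.3 -183.5   60.5] rpy [ 1.800e+02 -1.000e-02 -1.895e+01] F [0.64 0.44 0.79] M [ 0.066  0.025 -0.005] w 0.7 q [  1.   13.1 -28.7   0.  -48.2  70.1]
```

View pics/o9.png

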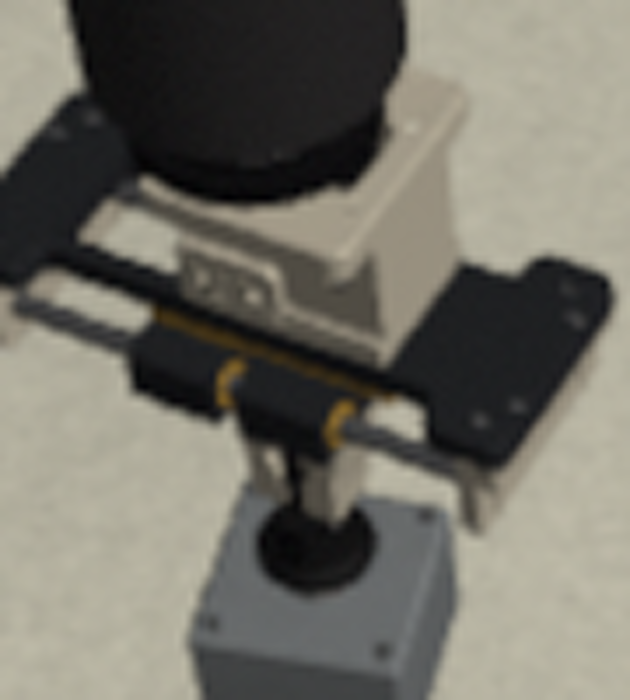

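Emit:
apply_moves --commands '[{"dp":[0,0,2],"yaw":0,"grip":0},{"dp":[0,0,3],"yaw":0,"grip":0},{"dp":[0,0,3],"yaw":0,"grip":0}]'

```text
time_s: 6.18
tcp_pos: [0.4853, -0.1835, 0.0574]
eef_rot: [180.0, -0.0, -18.9]
contact_force: [0.5, 0.7, 3.4]
gripper_width: 0.0006
```

Emit:
apply_moves --commands '[{"dp":[0,0,1.5],"yaw":0,"grip":0},{"dp":[0,0,3],"yaw":0,"grip":0},{"dp":[0,0,3],"yaw":0,"grip":0}]'

```text
time_s: 6.55
tcp_pos: [0.4854, -0.1835, 0.055]
eef_rot: [180.0, -0.0, -18.9]
contact_force: [-1.3, 1.1, 8.7]
gripper_width: 0.0004
```

Emit:
apply_moves --commands '[{"dp":[0,0,1],"yaw":0,"grip":0},{"dp":[0,0,2],"yaw":0,"grip":0},{"dp":[0,0,2],"yaw":0,"grip":0}]'

```text
time_s: 6.92
tcp_pos: [0.4858, -0.1837, 0.0546]
eef_rot: [180.0, -0.1, -18.9]
contact_force: [-6.9, 4.3, 24.4]
gripper_width: 0.0005
```

```bash
python3 -c "
from ovl import *
st()"
```

```text
t 6.92 tcp [ 485.8 -183.7   54.6] rpy [ 1.7998e+02 -1.1000e-01 -1.8890e+01] F [-6.88  4.31 24.42] M [ 1.551  2.69  -0.   ] w 0.5 q [  1.   13.5 -29.1   0.1 -47.3  70.1]
```

Emit:
apply_moves --commands '[{"dp":[0,0,-8],"yaw":0,"grip":0},{"dp":[0,0,-20],"yaw":0,"grip":0.45},{"dp":[0,0,-20],"yaw":0,"grip":0.45},{"dp":[0,0,-20],"yaw":0,"grip":0.45},{"dp":[0,0,-20],"yaw":0,"grip":0.45},{"dp":[0,0,-20],"yaw":0,"grip":0.45}]'

```text
time_s: 7.68
tcp_pos: [0.4849, -0.1834, 0.072]
eef_rot: [180.0, 0.0, -19.0]
contact_force: [0.1, -0.3, 0.2]
gripper_width: 0.0386
```

```bash
python3 -c "
from ovl import *
s=snap('scene','scene8'); st()
draw('scene8',(220,90,310,190),'o10',7,[])"
```

```text
t 7.72 tcp [ 484.9 -183.4   72.1] rpy [ 1.7999e+02  3.0000e-02 -1.8960e+01] F [0.61 1.27 0.07] M [ 0.011 -0.008 -0.001] w 39.2 q [  1.   12.3 -27.9  -0.  -49.8  70.1]
```

View pics/o10.png

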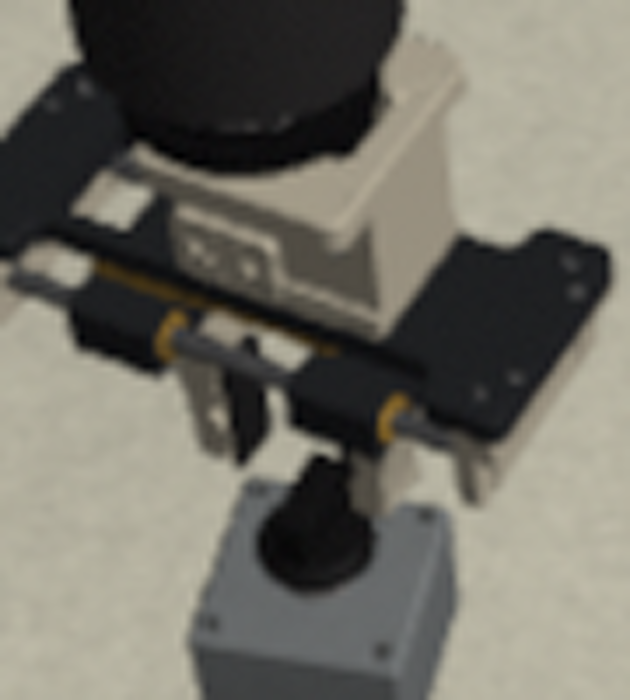

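Emit:
apply_moves --commands '[{"dp":[0,0,10],"yaw":0,"grip":0.45},{"dp":[0,0,20],"yaw":0,"grip":0.45},{"dp":[0,0,28],"yaw":0,"grip":0.45},{"dp":[0,0,28],"yaw":0,"grip":0.45}]'

```text
time_s: 8.22
tcp_pos: [0.4844, -0.1834, 0.0434]
eef_rot: [180.0, 0.1, -19.0]
contact_force: [-0.4, -0.7, 0.0]
gripper_width: 0.0397
```

```bash
python3 -c "
from ovl import *
s=snap('scene','scene9'); st()
draw('scene9',(220,90,310,190),'o11',7,[])"
```

```text
t 8.28 tcp [ 484.8 -183.4   43.9] rpy [ 1.7998e+02  5.0000e-02 -1.8950e+01] F [0.2  0.29 0.36] M [-0.044 -0.069 -0.024] w 39.1 q [  1.   14.3 -29.7   0.  -46.   70.1]
```

View pics/o11.png

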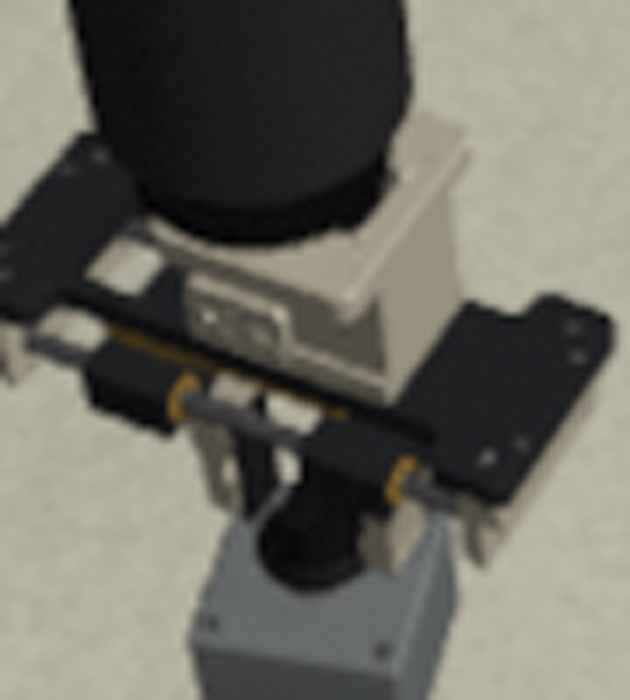

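Fingers straddle the bar and nothing is touching. I'll close gently.

Emit:
apply_moves --commands '[{"dp":[0,0,0],"yaw":0,"grip":0.25},{"dp":[0,0,0],"yaw":0,"grip":0.25},{"dp":[0,0,0],"yaw":0,"grip":0.22},{"dp":[0,0,0],"yaw":0,"grip":0.19}]' --newtons 5

```text
time_s: 8.78
tcp_pos: [0.4849, -0.1838, 0.0445]
eef_rot: [180.0, 0.0, -18.9]
contact_force: [-1.3, -4.2, 0.6]
gripper_width: 0.0173
```

Emit:
apply_moves --commands '[{"dp":[0,0,0],"yaw":0,"grip":0.1},{"dp":[0,0,0],"yaw":0,"grip":0.1},{"dp":[0,0,0],"yaw":0,"grip":0.1}]' --newtons 5

```text
time_s: 9.15
tcp_pos: [0.4841, -0.1849, 0.0445]
eef_rot: [179.9, 0.1, -18.9]
contact_force: [-2.4, -9.9, 0.4]
gripper_width: 0.0139
```

```bash
python3 -c "
from ovl import *
st()"
```

```text
t 9.15 tcp [ 484.1 -184.9   44.5] rpy [ 1.7987e+02  6.0000e-02 -1.8950e+01] F [-2.4  -9.95  0.39] M [-3.643  0.832  0.068] w 13.9 q [  0.9  14.3 -29.8   0.1 -46.   70.1]
```

Emit:
apply_moves --commands '[{"dp":[0,1.5,0],"yaw":0,"grip":0.1},{"dp":[0,3,0],"yaw":0,"grip":0.1},{"dp":[0,3,0],"yaw":0,"grip":0.1}]' --newtons 5

```text
time_s: 9.52
tcp_pos: [0.484, -0.1857, 0.0443]
eef_rot: [-180.0, 0.0, -19.0]
contact_force: [-2.6, 4.4, 0.9]
gripper_width: 0.0134
```

```bash
python3 -c "
from ovl import *
st()"
```

```text
t 9.53 tcp [ 484.  -185.7   44.3] rpy [-1.7996e+02  2.0000e-02 -1.8960e+01] F [-2.57  4.44  0.89] M [1.444 0.452 0.006] w 13.4 q [  0.7  14.3 -29.7  -0.1 -46.   70.4]
```

Emit:
apply_moves --commands '[{"dp":[0,-0.9,0],"yaw":0,"grip":0.05},{"dp":[0,-0.9,0],"yaw":0.08,"grip":0.05},{"dp":[0,-0.9,0],"yaw":0.2,"grip":0.05},{"dp":[0,-0.9,0],"yaw":0.32,"grip":0.05},{"dp":[0,-0.9,0],"yaw":0.44,"grip":0.05},{"dp":[0,-0.9,0],"yaw":0.5,"grip":0.05},{"dp":[0,-0.9,0],"yaw":0.5,"grip":0.05}]' --newtons 14

```text
time_s: 10.4
tcp_pos: [0.484, -0.1856, 0.0443]
eef_rot: [180.0, 0.0, -47.6]
contact_force: [-1.9, -0.7, 1.8]
gripper_width: 0.0128
```

```bash
python3 -c "
from ovl import *
s=snap('scene','scene10');st()
draw('scene10',(220,90,310,190),'o12',7,[])"
```

```text
t 10.45 tcp [ 484.1 -185.6   44.3] rpy [ 1.7996e+02  2.0000e-02 -4.7520e+01] F [-2.67 -0.74  0.65] M [-0.265  0.939 -0.066] w 12.9 q [  0.8  14.3 -29.7   0.  -46.   41.7]
```

View pics/o12.png

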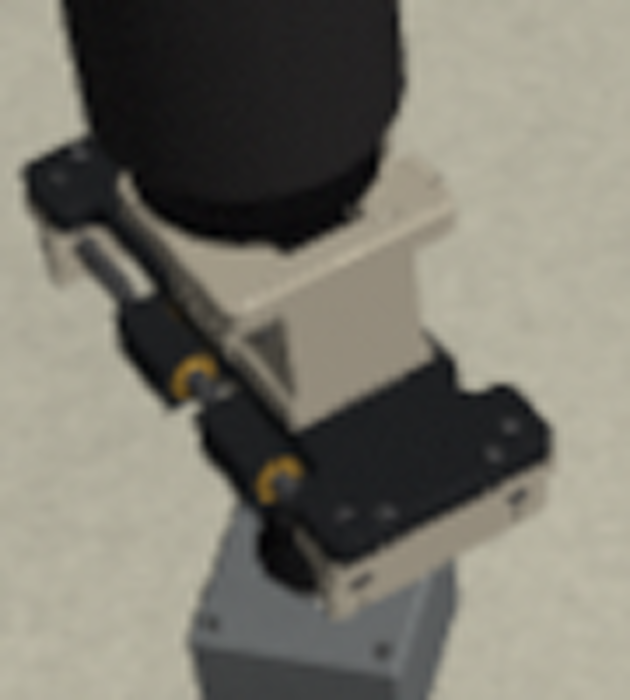

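Emit:
apply_moves --commands '[{"dp":[0,0,0],"yaw":0.1,"grip":0.05},{"dp":[0,0,0],"yaw":0.22,"grip":0.05},{"dp":[0,0,0],"yaw":0.34,"grip":0.05},{"dp":[0,0,0],"yaw":0.44,"grip":0.05},{"dp":[0,0,0],"yaw":0.5,"grip":0.05},{"dp":[0,0,0],"yaw":0.5,"grip":0.05}]'

```text
time_s: 11.2
tcp_pos: [0.4841, -0.1855, 0.0443]
eef_rot: [180.0, -0.0, -76.2]
contact_force: [-3.1, -1.2, 1.7]
gripper_width: 0.0131
```

```bash
python3 -c "
from ovl import *
st()"
```

```text
t 11.2 tcp [ 484.1 -185.5   44.3] rpy [179.97  -0.   -76.16] F [-3.13 -1.15  1.75] M [-0.243  1.008 -0.028] w 13.1 q [  0.8  14.3 -29.7   0.  -46.   13.1]
```

Emit:
apply_moves --commands '[{"dp":[0,0,0],"yaw":0.04,"grip":0.05},{"dp":[0,0,0],"yaw":0.08,"grip":0.05},{"dp":[0,0,0],"yaw":0.08,"grip":0.05}]'

```text
time_s: 11.58
tcp_pos: [0.4841, -0.1855, 0.0443]
eef_rot: [180.0, 0.0, -80.7]
contact_force: [-2.3, -1.9, 0.3]
gripper_width: 0.013
```

```bash
python3 -c "
from ovl import *
st()"
```

```text
t 11.57 tcp [ 484.1 -185.5   44.3] rpy [179.96   0.   -80.72] F [-2.34 -1.94  0.29] M [-0.356  1.098 -0.004] w 13.0 q [  0.8  14.3 -29.7   0.  -46.    8.5]
```

Emit:
apply_moves --commands '[{"dp":[0,0,0],"yaw":0.03,"grip":0.05},{"dp":[0,0,0],"yaw":0.05,"grip":0.05},{"dp":[0,0,0],"yaw":0.05,"grip":0.05}]'

```text
time_s: 11.95
tcp_pos: [0.4842, -0.1854, 0.0443]
eef_rot: [180.0, -0.0, -83.7]
contact_force: [-3.4, -1.0, 1.3]
gripper_width: 0.0129
```

```bash
python3 -c "
from ovl import *
st()"
```

```text
t 11.95 tcp [ 484.2 -185.4   44.3] rpy [179.97  -0.   -83.68] F [-3.43 -1.04  1.31] M [-0.39   1.37   0.356] w 12.9 q [  0.8  14.3 -29.7   0.  -46.    5.6]
```

Emit:
apply_moves --commands '[{"dp":[0,0,0],"yaw":0.03,"grip":0.05},{"dp":[0,0,0],"yaw":0.06,"grip":0.05},{"dp":[0,0,0],"yaw":0.06,"grip":0.05}]'

```text
time_s: 12.32
tcp_pos: [0.4843, -0.1857, 0.0444]
eef_rot: [180.0, -0.0, -87.2]
contact_force: [-3.9, -3.1, 1.3]
gripper_width: 0.014
```

```bash
python3 -c "
from ovl import *
st()"
```

```text
t 12.32 tcp [ 484.3 -185.7   44.4] rpy [ 1.7998e+02 -2.0000e-02 -8.7200e+01] F [-3.9  -3.08  1.27] M [-1.101  1.419  0.423] w 14.0 q [  0.7  14.3 -29.7   0.  -46.    2. ]
```

Emit:
apply_moves --commands '[{"dp":[0,0,0],"yaw":-0.08,"grip":0.05},{"dp":[0,0,0],"yaw":-0.08,"grip":0.4},{"dp":[0,0,0],"yaw":-0.08,"grip":0.4},{"dp":[0,0,0],"yaw":-0.08,"grip":0.4},{"dp":[0,0,-20],"yaw":-0.08,"grip":0.6},{"dp":[0,0,-60],"yaw":-0.08,"grip":1},{"dp":[0,0,-100],"yaw":-0.08,"grip":1}]'

```text
time_s: 13.2
tcp_pos: [0.4845, -0.1853, 0.1454]
eef_rot: [180.0, 0.0, -82.6]
contact_force: [0.4, 0.6, 0.4]
gripper_width: 0.0593
```

```bash
python3 -c "
from ovl import *
s=snap('scene','scene11');st()
draw('scene11',(220,90,310,190),'o13',7,[])"
```

```text
t 13.25 tcp [ 487.6 -186.1  151.2] rpy [-1.7957e+02 -1.7000e-01 -8.2530e+01] F [ 2.7  -1.23  5.94] M [-0.134 -0.561 -0.034] w 63.5 q [  0.8   7.5 -22.1   0.1 -59.9   6.6]
```

View pics/o13.png

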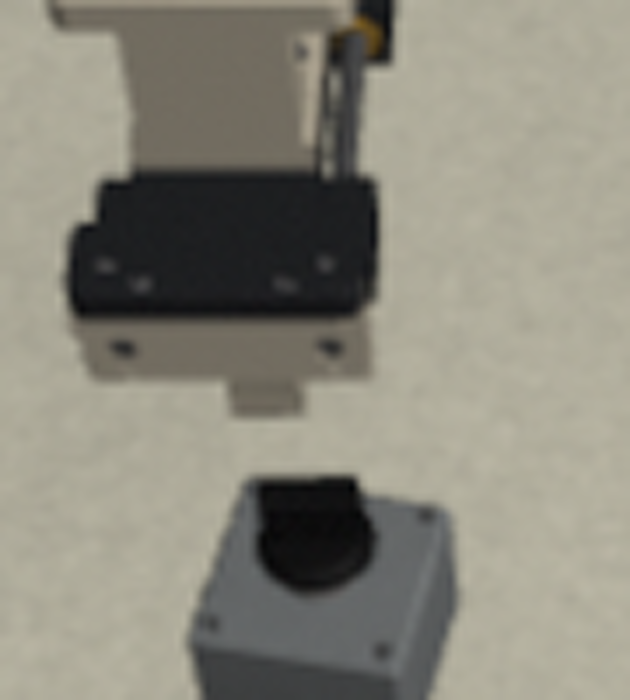

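```bash
python3 - <<'E'
from ovl import *
t=load('top0'); s=load('scene0')
A=[px2w(t,257+x/14-.5,205+y/14-.5,.058)[:2]*1000 for x,y in((150,155),(92,278),(458,288),(402,405))]
print(np.round(A,1)); ang=lambda d:np.degrees(np.arctan2(d[1],d[0]))
print(ang(A[0]-A[1]),ang(A[2]-A[3]), 'x axis',ang((A[0]+A[1]-A[2]-A[3])), np.mean(A,0))
# overlay model
def dish(x,y,psi):
    a=np.radians(psi); X=np.array([np.cos(a),np.sin(a),0]);Y=np.array([-np.sin(a),np.cos(a),0]); c=np.array([x,y,0])
    return [[c+X*i+Y*j+[0,0,k] for i in (s0*.0285,s0*.0275) for j in(-.012,.012) for k in (.04,.058)] for s0 in(1,-1)]+[[c+Y*s0*i+X*j+[0,0,k] for i in (.0225,.0255) for j in(-.006,.006) for k in (.052,.058)] for s0 in(1,-1)]
for p in (65,):
    draw('top0',(257,205,297,245),'d1',14,dish(.5173,.0497,p)); draw('scene0',(342,175,384,217),'d2',14,dish(.5213,.0554,p))
E
```

```text
[[538.3  71. ]
 [517.9  79.7]
 [516.9  19.5]
 [497.7  28.1]]
-23.228012141696258 -24.13133859785409 x axis 68.02644619865882 [517.70004994  49.58709755]
```

View pics/d1.png

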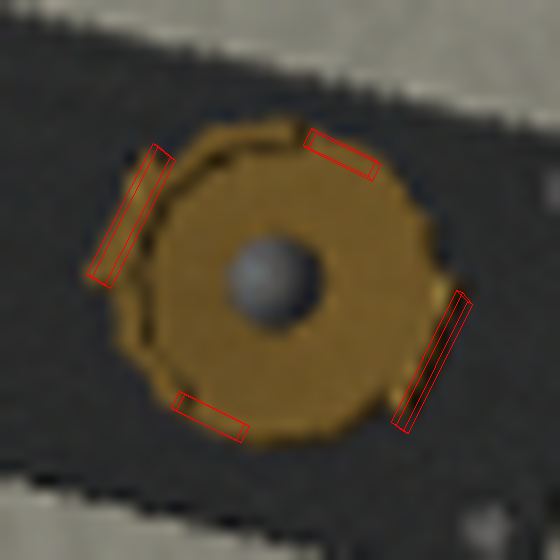

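View pics/d2.png

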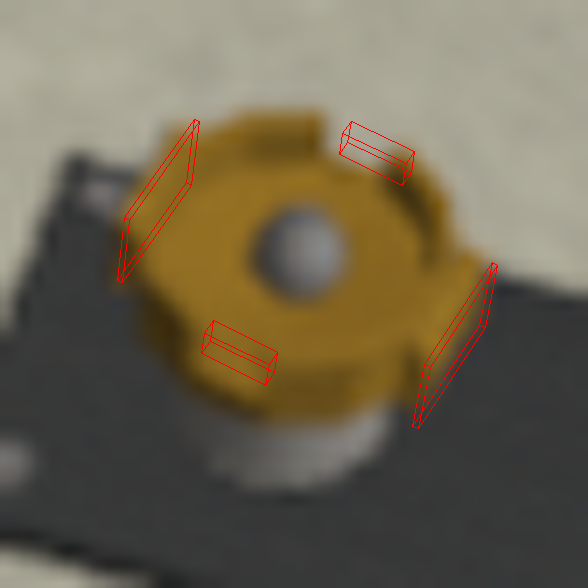

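```bash
python3 -c "
from h import *
print(rel([.518,.051,.144],-24,cur=[.4843,-.185,.144],cpsi=-82.6))"
```

```text
(array([-229.7,  -63.8,   -0. ]), np.float64(-1.023))
```

Emit:
apply_moves --commands '[{"dp":[-50,-14,-10],"yaw":-0.17,"grip":1},{"dp":[-105,-29,-10],"yaw":-0.34,"grip":1},{"dp":[-160,-45,-10],"yaw":-0.51,"grip":1},{"dp":[-205,-57,0],"yaw":-0.68,"grip":1},{"dp":[-229.7,-63.8,0],"yaw":-0.85,"grip":1},{"dp":[-229.7,-63.8,0],"yaw":-1.023,"grip":1},{"dp":[-229.7,-63.8,0],"yaw":-1.023,"grip":1},{"dp":[-229.7,-63.8,0],"yaw":-1.023,"grip":1}]' --newtons 5

```text
time_s: 14.25
tcp_pos: [0.518, 0.0505, 0.1444]
eef_rot: [-180.0, -0.0, -24.2]
contact_force: [0.5, 0.3, 0.1]
gripper_width: 0.0878
```

```bash
python3 -c "
from ovl import *
s=snap('scene','scene12');t=snap('top','top12');st()
draw('scene12',(310,70,430,230),'o14',4,[])
p=get_state()['tcp_pos']+[0,0,.0374]
draw('scene12',(310,90,420,220),'o14',5,grip_boxes(p,-24,get_state()['gripper_width'])[:2])"
```

```text
t 14.35 tcp [517.9  50.3 144.4] rpy [-1.7999e+02 -1.0000e-02 -2.4130e+01] F [ 0.15 -0.02 -0.18] M [-0.051 -0.006 -0.033] w 87.4 q [ 27.2   8.  -22.4  -0.  -59.6  38.7]
```

View pics/o14.png

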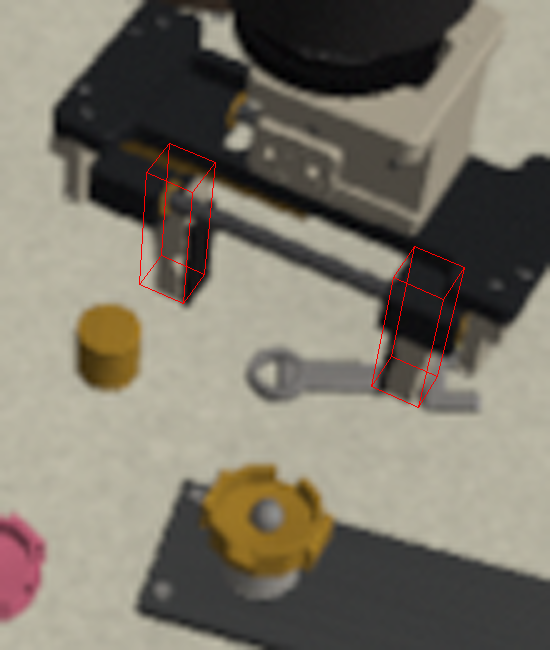

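View pics/top12.png

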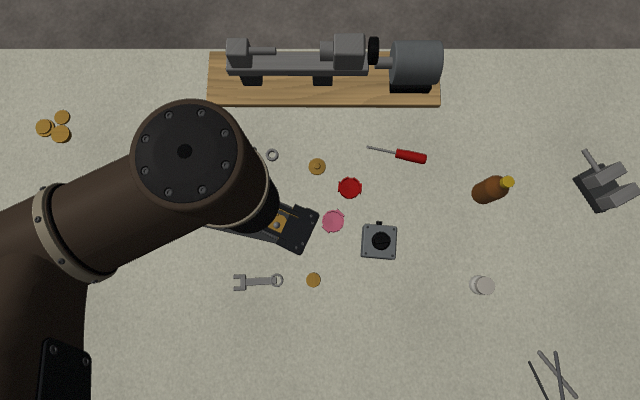

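Emit:
apply_moves --commands '[{"dp":[0,0,30],"yaw":0,"grip":1},{"dp":[0,0,60],"yaw":0,"grip":1},{"dp":[0,0,90],"yaw":0,"grip":1},{"dp":[0,0,110],"yaw":0,"grip":1},{"dp":[0,0,110],"yaw":0,"grip":1},{"dp":[0,0,110],"yaw":0,"grip":1}]'

```text
time_s: 15.1
tcp_pos: [0.5186, 0.0506, 0.0352]
eef_rot: [-180.0, -0.0, -24.0]
contact_force: [0.3, 0.7, 0.2]
gripper_width: 0.0872
```

```bash
python3 -c "
from ovl import *
s=snap('scene','scene13');t=snap('top','top13');st()
p=get_state()['tcp_pos']+[0,0,.0374]
b=grip_boxes(p,-24,get_state()['gripper_width'])[:2]
draw('scene13',(325,140,405,220),'o15',8,b)
draw('top13',(235,190,325,265),'o16',8,b)"
```

```text
t 15.2 tcp [518.7  50.8  35.5] rpy [-1.7992e+02 -8.0000e-02 -2.3960e+01] F [-1.05 -0.12  0.64] M [-0.058  0.044  0.012] w 87.9 q [ 27.2  15.1 -30.1   0.  -44.7  38.8]
```

View pics/o15.png

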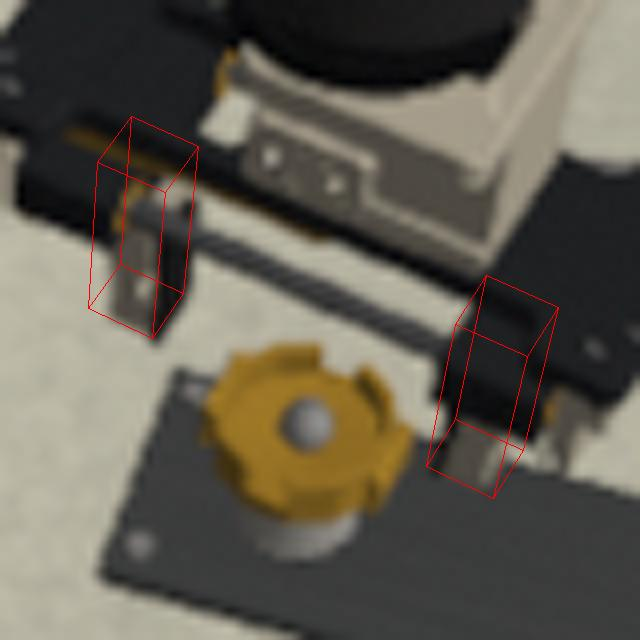

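View pics/o16.png

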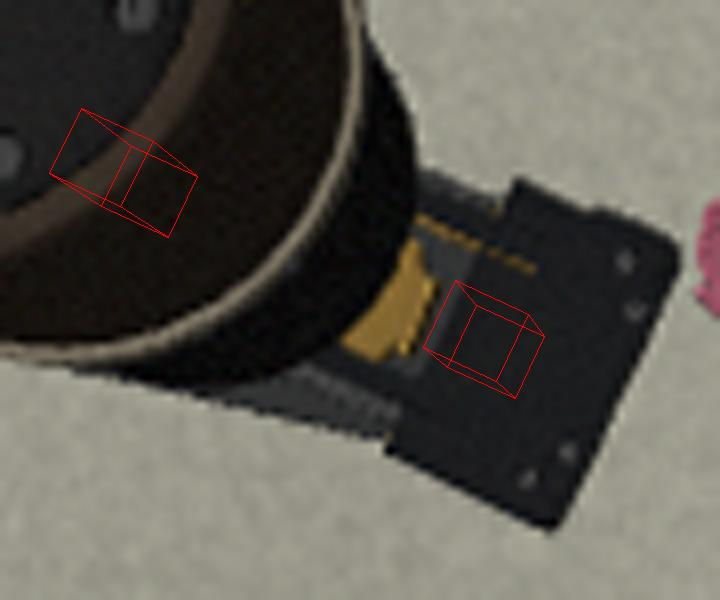

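```bash
python3 - <<'E'
from ovl import *
def dish(x,y,psi):
    a=np.radians(psi); X=np.array([np.cos(a),np.sin(a),0]);Y=np.array([-np.sin(a),np.cos(a),0]); c=np.array([x,y,0])
    return [[c+X*i+Y*j+[0,0,k] for i in (s0*.0285,s0*.0275) for j in(-.012,.012) for k in (.04,.058)] for s0 in(1,-1)]
p=get_state()['tcp_pos']+[0,0,.0374]
b=grip_boxes(p,-24,.088)[:2]
draw('scene13',(325,140,405,220),'o15',8,b+dish(.518,.051,66))
draw('top13',(235,190,325,265),'o16',8,b+dish(.518,.051,66))
t=load('top13')
for x,y in((440,280),(405,352)): print(px2w(t,235+x/8-.5,190+y/8-.5,.058))
t=load('top0')
for x,y in((458,288),(402,405)): print(px2w(t,257+x/14-.5,205+y/14-.5,.058))
E
```

```text
[0.5182519  0.01889899 0.058     ]
[0.49751883 0.02834029 0.058     ]
[0.51693032 0.01951894 0.058     ]
[0.49768423 0.02814077 0.058     ]
```

View pics/o15.png

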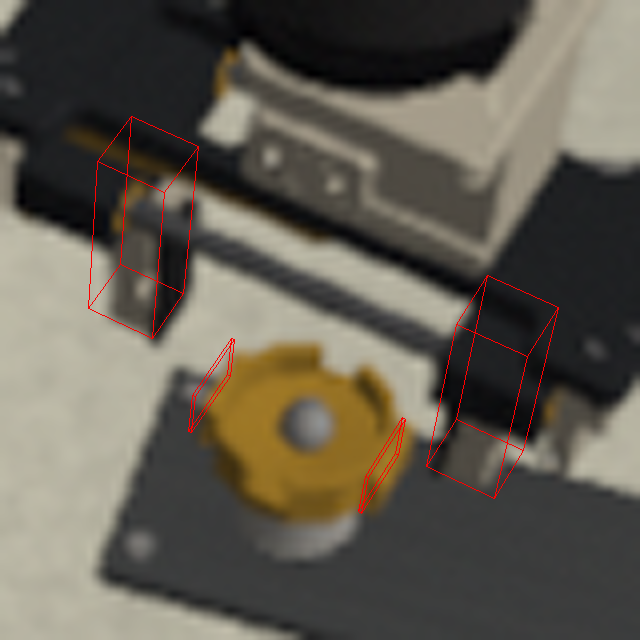

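View pics/o16.png

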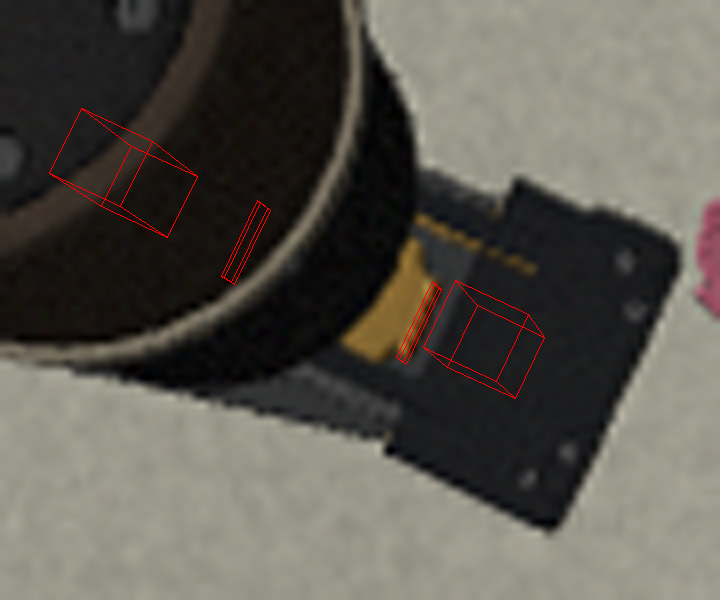

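Emit:
apply_moves --commands '[{"dp":[0,0,15],"yaw":0,"grip":1},{"dp":[0,0,28],"yaw":0,"grip":1},{"dp":[0,0,40],"yaw":0,"grip":1},{"dp":[0,0,40],"yaw":0,"grip":0.9},{"dp":[0,0,40],"yaw":0,"grip":0.8},{"dp":[0,0,40],"yaw":0,"grip":0.75},{"dp":[0,0,40],"yaw":0,"grip":0.72}]'

```text
time_s: 16.08
tcp_pos: [0.5182, 0.0507, -0.0053]
eef_rot: [-180.0, -0.0, -23.9]
contact_force: [0.4, -0.3, 0.9]
gripper_width: 0.064
```

```bash
python3 -c "
from ovl import *
s=snap('scene','scene14');st()
p=get_state()['tcp_pos']+[0,0,.0374]
b=grip_boxes(p,-24,get_state()['gripper_width'])[:2]
draw('scene14',(325,140,405,220),'o17',8,[])"
```

```text
t 16.12 tcp [518.1  50.7  -5.3] rpy [-1.7997e+02 -2.0000e-02 -2.3930e+01] F [-0.26  0.01 -0.44] M [-0.003 -0.024 -0.038] w 63.5 q [ 27.2  18.5 -32.3   0.  -39.1  38.9]
```

View pics/o17.png

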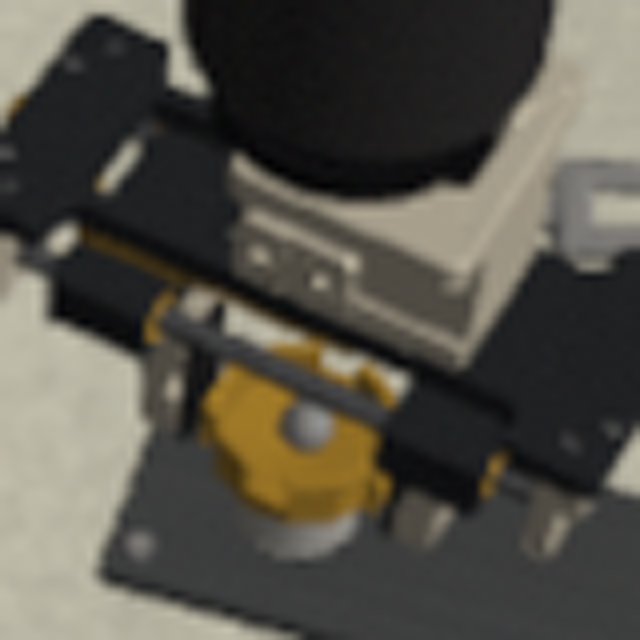

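Emit:
apply_moves --commands '[{"dp":[0,0,0],"yaw":0,"grip":0.7},{"dp":[0,0,0],"yaw":0,"grip":0.69},{"dp":[0,0,0],"yaw":0,"grip":0.68},{"dp":[0,0,0],"yaw":0,"grip":0.672},{"dp":[0,0,0],"yaw":0,"grip":0.664},{"dp":[0,0,0],"yaw":0,"grip":0.656},{"dp":[0,0,0],"yaw":0,"grip":0.65},{"dp":[0,0,0],"yaw":0,"grip":0.645},{"dp":[0,0,0],"yaw":0,"grip":0.64},{"dp":[0,0,0],"yaw":0,"grip":0.635}]' --newtons 5

```text
time_s: 17.38
tcp_pos: [0.518, 0.0506, -0.0056]
eef_rot: [-180.0, -0.0, -23.9]
contact_force: [0.2, 0.7, 0.8]
gripper_width: 0.0576
```

```bash
python3 -c "
from ovl import *
s=snap('scene','scene15');st()
draw('scene15',(325,140,405,220),'o18',8,[])"
```

```text
t 17.43 tcp [518.   50.6  -5.6] rpy [-1.7999e+02 -1.0000e-02 -2.3940e+01] F [ 0.89  0.57 -0.66] M [ 0.2   -0.266 -0.005] w 57.5 q [ 27.2  18.5 -32.3   0.  -39.1  38.9]
```

View pics/o18.png

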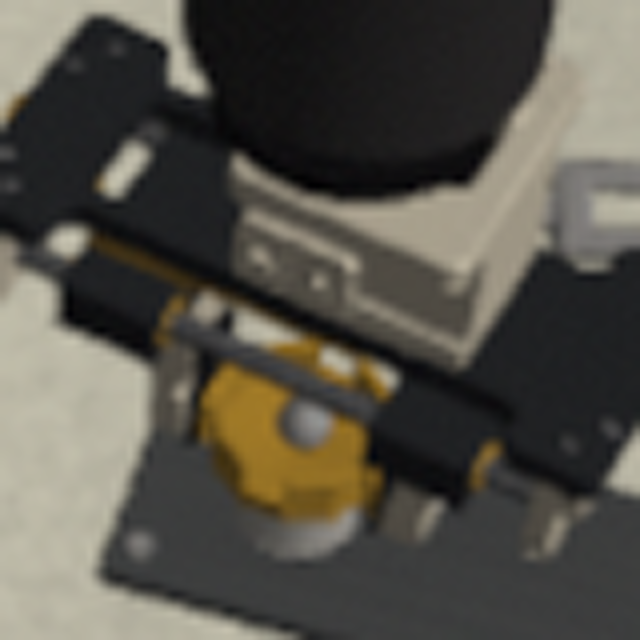

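Emit:
apply_moves --commands '[{"dp":[0,0,0],"yaw":0,"grip":0.63},{"dp":[0,0,0],"yaw":0,"grip":0.62},{"dp":[0,0,0],"yaw":0,"grip":0.6},{"dp":[0,0,0],"yaw":0,"grip":0.55}]' --newtons 8

```text
time_s: 17.92
tcp_pos: [0.518, 0.0507, -0.0056]
eef_rot: [-180.0, -0.0, -23.9]
contact_force: [0.6, 0.6, 1.9]
gripper_width: 0.0575
```

Emit:
apply_moves --commands '[{"dp":[0,0,0],"yaw":0,"grip":0.5},{"dp":[0,0,0],"yaw":0,"grip":0.5}]' --newtons 14

```text
time_s: 18.18
tcp_pos: [0.518, 0.0506, -0.0056]
eef_rot: [-180.0, -0.0, -23.9]
contact_force: [0.1, 0.6, 1.6]
gripper_width: 0.0572
```

```bash
python3 -c "
from ovl import *
s=snap('scene','scene16');st()
draw('scene16',(325,140,405,220),'o19',8,[])"
```

```text
t 18.23 tcp [518.   50.7  -5.6] rpy [-1.7999e+02 -1.0000e-02 -2.3940e+01] F [0.31 1.57 1.68] M [ 0.269 -0.348 -0.013] w 56.8 q [ 27.2  18.5 -32.3   0.  -39.1  38.9]
```

View pics/o19.png

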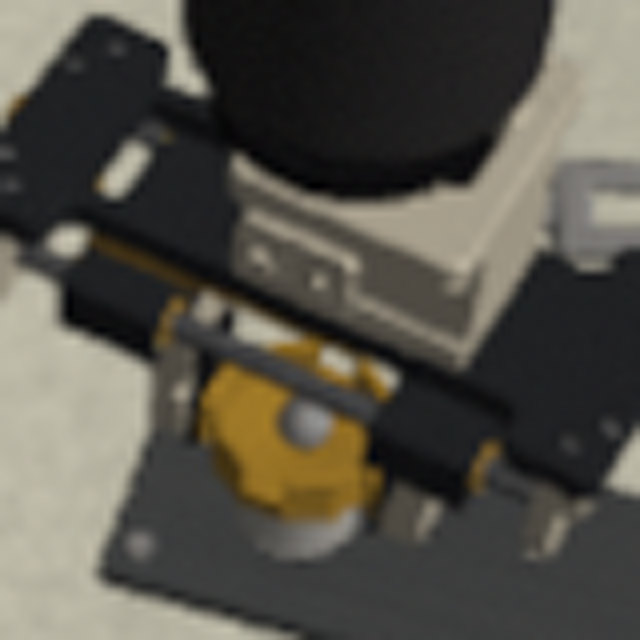

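Emit:
apply_moves --commands '[{"dp":[0,0,-1],"yaw":0,"grip":0.5},{"dp":[0,0,-2.5],"yaw":0,"grip":0.5},{"dp":[0,0,-4.5],"yaw":0,"grip":0.5},{"dp":[0,0,-7],"yaw":0,"grip":0.5},{"dp":[0,0,-9.5],"yaw":0,"grip":0.5},{"dp":[0,0,-11.5],"yaw":0,"grip":0.5},{"dp":[0,0,-12],"yaw":0,"grip":0.5},{"dp":[0,0,-12],"yaw":0,"grip":0.5}]'

```text
time_s: 19.23
tcp_pos: [0.5179, 0.0506, 0.0064]
eef_rot: [-180.0, -0.0, -23.9]
contact_force: [-0.3, -0.5, -1.3]
gripper_width: 0.0569
```

```bash
python3 -c "
from ovl import *
s=snap('scene','scene17');st()
draw('scene17',(325,140,405,220),'o20',8,[])"
```

```text
t 19.27 tcp [517.8  50.6   6.3] rpy [180.     0.   -23.94] F [-0.74  0.43 -1.21] M [-0.052  0.035  0.009] w 57.1 q [ 27.2  17.5 -31.7  -0.  -40.8  38.9]
```

View pics/o20.png

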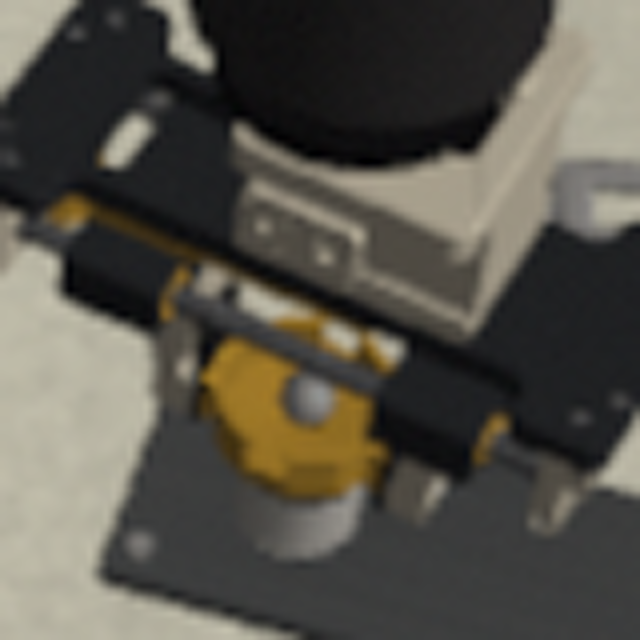

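Emit:
apply_moves --commands '[{"dp":[0,0,-1.5],"yaw":0,"grip":0.5},{"dp":[0,0,-4.5],"yaw":0,"grip":0.5},{"dp":[0,0,-9],"yaw":0,"grip":0.5},{"dp":[0,0,-14],"yaw":0,"grip":0.5},{"dp":[0,0,-19],"yaw":0,"grip":0.5},{"dp":[0,0,-24],"yaw":0,"grip":0.5},{"dp":[0,0,-29],"yaw":0,"grip":0.5},{"dp":[0,0,-34],"yaw":0,"grip":0.5},{"dp":[0,0,-37.5],"yaw":0,"grip":0.5},{"dp":[0,0,-39.5],"yaw":0,"grip":0.5},{"dp":[0,0,-40],"yaw":0,"grip":0.5},{"dp":[0,0,-40],"yaw":0,"grip":0.5}]'

```text
time_s: 20.78
tcp_pos: [0.5178, 0.0506, 0.0462]
eef_rot: [180.0, 0.0, -23.9]
contact_force: [0.2, 0.1, -0.5]
gripper_width: 0.0574
```

Emit:
apply_moves --commands '[{"dp":[0,0,0],"yaw":0.01,"grip":0.5},{"dp":[0,0,0],"yaw":0.03,"grip":0.5},{"dp":[0,0,0],"yaw":0.06,"grip":0.5},{"dp":[0,0,0],"yaw":0.1,"grip":0.5},{"dp":[0,0,0],"yaw":0.14,"grip":0.5},{"dp":[0,0,0],"yaw":0.18,"grip":0.5},{"dp":[0,0,0],"yaw":0.21,"grip":0.5},{"dp":[0,0,0],"yaw":0.23,"grip":0.5},{"dp":[0,0,0],"yaw":0.24,"grip":0.5},{"dp":[0,0,0],"yaw":0.24,"grip":0.5}]'

```text
time_s: 22.02
tcp_pos: [0.5179, 0.0506, 0.0464]
eef_rot: [-180.0, 0.0, -37.7]
contact_force: [0.9, 0.3, -1.8]
gripper_width: 0.0569
```

```bash
python3 -c "
from ovl import *
s=snap('scene','scene18');st()
draw('scene18',(325,120,405,220),'o21',7,[])"
```

```text
t 22.07 tcp [517.9  50.6  46.4] rpy [-180.     -0.    -37.68] F [ 0.21  0.11 -1.05] M [ 0.031 -0.031  0.008] w 57.0 q [ 27.2  14.3 -29.4   0.  -46.3  25.1]
```

View pics/o21.png

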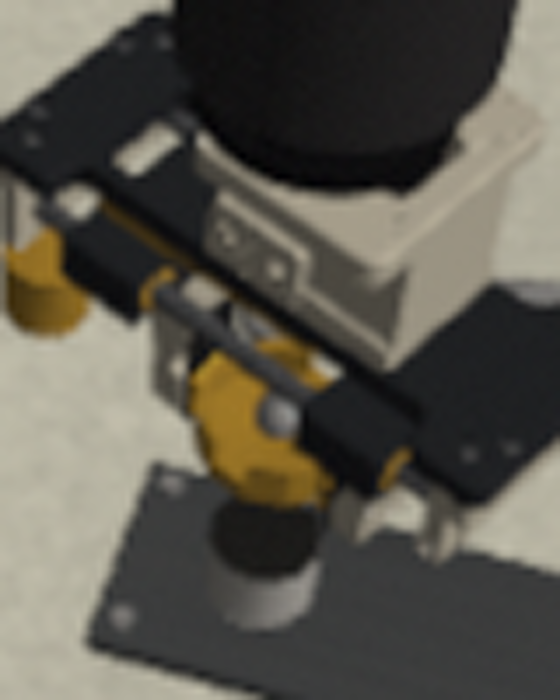

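Emit:
apply_moves --commands '[{"dp":[0,0,0],"yaw":0.01,"grip":0.5},{"dp":[0,0,0],"yaw":0.04,"grip":0.5},{"dp":[0,0,0],"yaw":0.09,"grip":0.5},{"dp":[0,0,0],"yaw":0.15,"grip":0.5},{"dp":[0,0,0],"yaw":0.21,"grip":0.5},{"dp":[0,0,0],"yaw":0.27,"grip":0.5},{"dp":[0,0,0],"yaw":0.33,"grip":0.5},{"dp":[0,0,0],"yaw":0.39,"grip":0.5},{"dp":[0,0,0],"yaw":0.45,"grip":0.5},{"dp":[0,0,0],"yaw":0.5,"grip":0.5},{"dp":[0,0,0],"yaw":0.54,"grip":0.5},{"dp":[0,0,0],"yaw":0.56,"grip":0.5}]'

```text
time_s: 23.58
tcp_pos: [0.5179, 0.0506, 0.0464]
eef_rot: [180.0, 0.0, -69.9]
contact_force: [0.3, -0.2, -2.2]
gripper_width: 0.0572
```

Emit:
apply_moves --commands '[{"dp":[0,0,0],"yaw":0.02,"grip":0.5},{"dp":[0,0,0],"yaw":0.06,"grip":0.5},{"dp":[0,0,0],"yaw":0.11,"grip":0.5},{"dp":[0,0,0],"yaw":0.17,"grip":0.5},{"dp":[0,0,0],"yaw":0.23,"grip":0.5},{"dp":[0,0,0],"yaw":0.29,"grip":0.5},{"dp":[0,0,0],"yaw":0.35,"grip":0.5},{"dp":[0,0,0],"yaw":0.41,"grip":0.5},{"dp":[0,0,0],"yaw":0.47,"grip":0.5},{"dp":[0,0,0],"yaw":0.52,"grip":0.5},{"dp":[0,0,0],"yaw":0.55,"grip":0.5},{"dp":[0,0,0],"yaw":0.565,"grip":0.5}]'

```text
time_s: 25.08
tcp_pos: [0.5179, 0.0506, 0.0464]
eef_rot: [-180.0, 0.0, -102.2]
contact_force: [-0.4, 0.6, -0.8]
gripper_width: 0.0569
```

```bash
python3 -c "
from ovl import *
s=snap('scene','scene19');t=snap('top','top19');st()
draw('scene19',(315,110,425,220),'o22',6,[])
draw('top19',(220,170,340,270),'o23',6,[])"
```

```text
t 25.18 tcp [517.9  50.6  46.4] rpy [-180.     -0.   -102.15] F [-0.33 -0.51 -0.56] M [ 0.05  -0.068 -0.057] w 57.2 q [ 27.2  14.3 -29.4   0.  -46.3 -39.4]
```

View pics/o22.png

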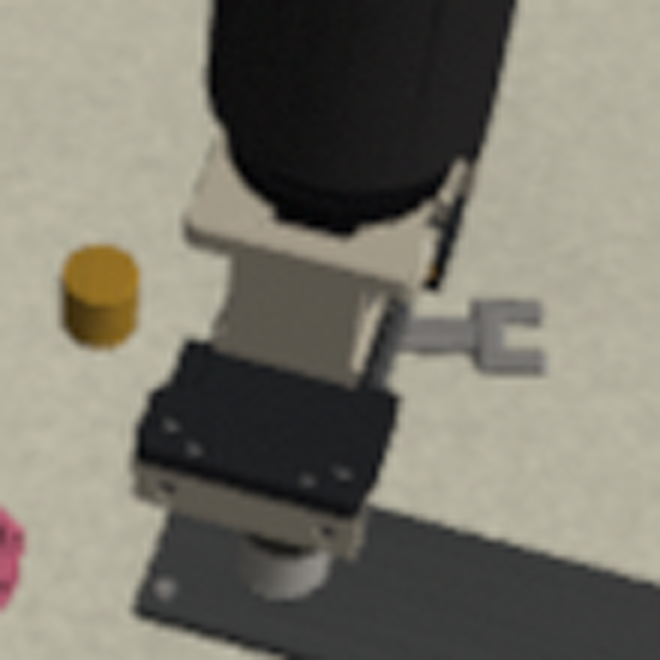

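View pics/o23.png

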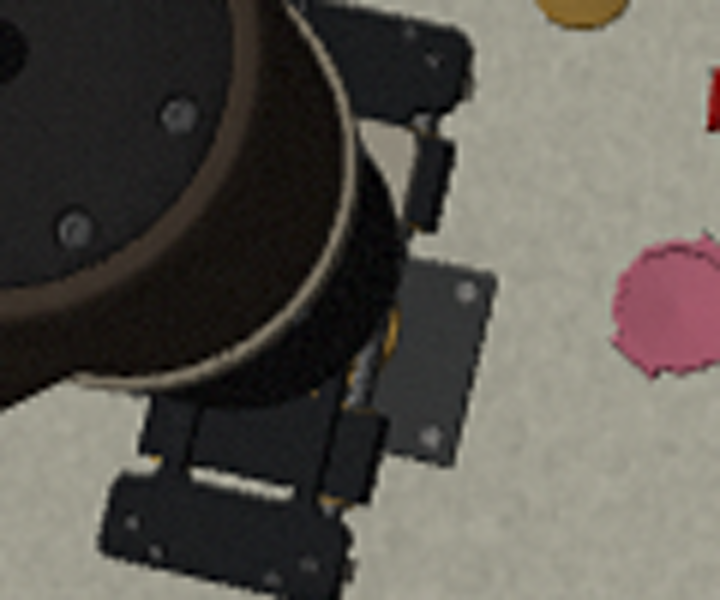

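```bash
python3 -c "
from ovl import *
draw('scene19',(150,110,450,310),'o24',2,[])
draw('scene19',(230,140,300,210),'o25',8,[])"
```

```text
(no output)
```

View pics/o24.png

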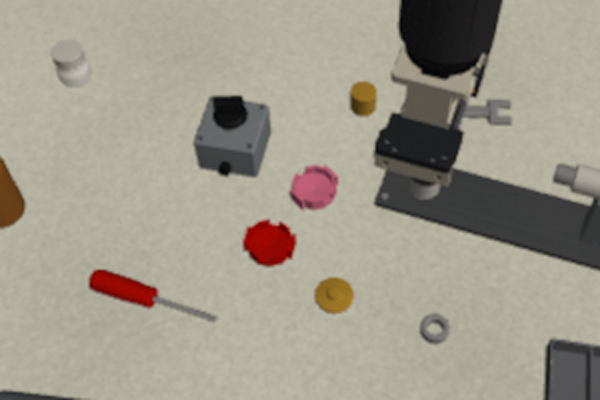

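View pics/o25.png

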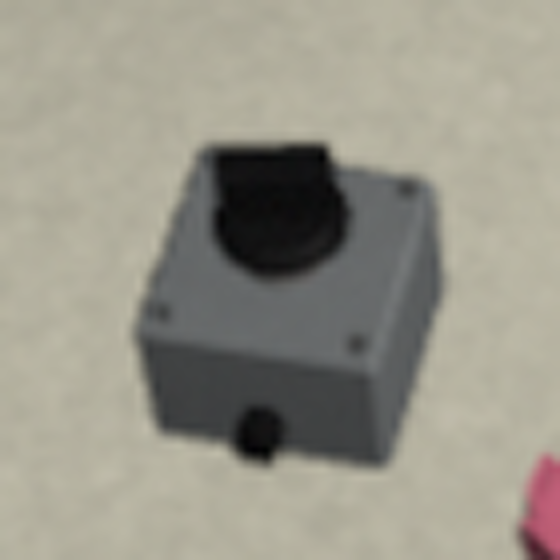

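```bash
python3 -c "
from h import *
c=load('scene19')
a,b=[px2w(c,230+x/8-.5,140+y/8-.5,.098)[:2]*1000 for x,y in((218,150),(328,147))]
print(a,b,np.linalg.norm(b-a),np.degrees(np.arctan2((b-a)[1],(b-a)[0])))
st()"
```

```text
[ 484.39519993 -198.98722722] [ 479.43951392 -167.46341998] 31.910958093201195 98.93403975519637
t 25.18 tcp [517.9  50.6  46.4] rpy [-180.     -0.   -102.15] F [-0.33 -0.51 -0.56] M [ 0.05  -0.068 -0.057] w 57.2 q [ 27.2  14.3 -29.4   0.  -46.3 -39.4]
```

Emit:
apply_moves --commands '[{"dp":[0,0,0],"yaw":0,"grip":0.5},{"dp":[0,0,0],"yaw":0,"grip":0.5},{"dp":[0,0,0],"yaw":0,"grip":0.5},{"dp":[0,0,0],"yaw":0,"grip":0.5}]'

```text
time_s: 25.68
tcp_pos: [0.5179, 0.0506, 0.0464]
eef_rot: [-180.0, 0.0, -102.1]
contact_force: [1.0, -0.1, -1.5]
gripper_width: 0.057
```

```bash
python3 -c "
from h import *
st(); print(close_job())"
```

```text
t 25.68 tcp [517.9  50.6  46.4] rpy [-180.      0.   -102.14] F [ 1.03 -0.07 -1.53] M [ 0.077 -0.013  0.028] w 57.0 q [ 27.2  14.3 -29.4   0.  -46.3 -39.4]
the job is handed in; nothing more can be done
None
```

I handed the job in at 25.7 s. By my measurements every step was met, but `close_job` gives no verdict, and I could not see the ball or the notches at the end.

- **Button:** I pressed it to its bottom, where the force rose to 24 N with almost no further travel, and let it spring back. I then gripped the bar and turned it clockwise until it met its end stop. The last picture puts the bar at about -81°, roughly 1.34 rad on `stop_turn`, assuming its zero lies along the box's edge.
- **Dish:** I gripped it across the cheeks at 14 N, lifted it 52 mm and turned it 78° clockwise. That lines the notches up with the sight line I measured at 77.8°. At hand-in the tool was level and still, over the post to within about 2 mm by my estimate, with a jaw opening of 57.0 mm.
- **Ball:** the gripper hid the ball and notches in the last pictures. In the last clear view, after the lift and a first 14° of turn, the ball sat in the middle. I turned slowly from there.
- **Bystanders:** those visible in the last scene crop look unmoved. I did not measure them.

Two things disagreed with what was given:
- **Finger length:** the real fingertips sit about 37 mm higher than the reported TCP. I calibrated this by touching the button and corrected for it.
- **Cameras:** the two cameras differed by about 5 mm. The grip forces on the bar sided with the top camera, so I placed the dish grip mainly by that one.

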